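# Close the two preserves jars and lay out the teaspoons

### The job

Close the two white preserves jars, each with the cap of its band's colour: set the cap upright on the neck, turn it backward (anticlockwise) until it drops into the start of the thread, then screw it forward (clockwise) until it is fully home. Lay every teaspoon from the worktop flat and face up in the wooden tray, one to a compartment, lengthwise about in the middle with its bowl at the end with the dark round inlay. Leave the other things where they stand, and let go of everything at the end.

Things in the scene. Friction and masses are not known exactly. Their poses are not given: they have to be found in the camera images.
- grip_blue (a point): Centre of the wing grip of the loose blue cap: an upright bar on top of it, 58 mm long along x, 18 mm thick along y, 20 mm high. This point is 44 mm above the skirt's lower edge and 10 mm above the cap's flat top; z is the cap's axis, up
- cap_blue: The blue cap, a deep round cup standing open side down: 74 mm across, 54 mm high to the top of its grip, 90 g; origin at the centre of the skirt's lower edge, axes as grip_blue. Inside the lower edge three round lugs, 5 mm thick, point inward 120 degrees apart, the first at +x
- jar_blue: White round jar with a blue band, 88 mm wide, on a square wooden stand 104 mm wide, fixed to the worktop; origin under its middle, z up. Shoulder 75 mm above the worktop. On it a metal neck 47 mm wide (63 over its thread), 30 mm high, the last 4 mm tapered to 39. The cap's lugs have 1.5 mm of play round the neck
- mouth_blue (a point): Centre of the blue-banded jar's shoulder, foot of the neck, 75 mm above the worktop, z up. A cap set on at random usually rides on top of the thread, its grip centre 58 to 63 mm above this point (68 if its lugs stand on the ribs). Dropped into the thread start it is at 52 mm; home, against its stop, at 47 mm. From the start 85 to 100 degrees clockwise, with little torque, take it home
- top_blue (a point): Centre of the top of that neck, 105 mm up. Coarse right-hand thread, 3 starts 120 degrees apart, each a gap with 14 degrees of play for a lug; how they stand is NOT given by any axes here: feel or see it. On top of the thread, clockwise jams against a rib; anticlockwise, in at most 120 degrees, the cap drops 10 mm if let or pressed lightly (5 N), and ribs stop it turning further back
- grip_orange (a point): Centre of the wing grip of the loose orange cap: an upright bar on top of it, 58 mm long along x, 18 mm thick along y, 20 mm high. This point is 44 mm above the skirt's lower edge and 10 mm above the cap's flat top; z is the cap's axis, up
- cap_orange: The orange cap, a deep round cup standing open side down: 74 mm across, 54 mm high to the top of its grip, 90 g; origin at the centre of the skirt's lower edge, axes as grip_orange. Inside the lower edge three round lugs, 5 mm thick, point inward 120 degrees apart, the first at +x
- jar_orange: White round jar with an orange band, 88 mm wide, on a square wooden stand 104 mm wide, fixed to the worktop; origin under its middle, z up. Shoulder 75 mm above the worktop. On it a metal neck 47 mm wide (63 over its thread), 30 mm high, the last 4 mm tapered to 39. The cap's lugs have 1.5 mm of play round the neck
- mouth_orange (a point): Centre of the orange-banded jar's shoulder, foot of the neck, 75 mm above the worktop, z up. A cap set on at random usually rides on top of the thread, its grip centre 58 to 63 mm above this point (68 if its lugs stand on the ribs). Dropped into the thread start it is at 52 mm; home, against its stop, at 47 mm. From the start 85 to 100 degrees clockwise, with little torque, take it home
- top_orange (a point): Centre of the top of that neck, 105 mm up. Coarse right-hand thread, 3 starts 120 degrees apart, each a gap with 14 degrees of play for a lug; how they stand is NOT given by any axes here: feel or see it. On top of the thread, clockwise jams against a rib; anticlockwise, in at most 120 degrees, the cap drops 10 mm if let or pressed lightly (5 N), and ribs stop it turning further back
- tray: Pale wooden spoon tray fixed to the worktop, 173 mm along its x axis, 214 mm along y; origin at the centre of its underside. Floor 4 mm thick, walls and two dividers 12 mm high overall and 4 mm thick, so three compartments of 165 x 66 mm, long side along x. In each a dark round inlay, 28 mm wide, marks the end where the spoon's bowl belongs (+x end, 45 mm from the middle)
- compartment_1 (a point): Centre of the floor of the left (+y) compartment of the tray, axes as the tray's: x along the compartment towards the inlay end
- compartment_2 (a point): Centre of the floor of the middle compartment of the tray, axes as the tray's: x along the compartment towards the inlay end
- compartment_3 (a point): Centre of the floor of the right (-y) compartment of the tray, axes as the tray's: x along the compartment towards the inlay end
- spoon_1_mid (a point): Middle of steel teaspoon 1 (may be absent: two or three of the spoons are there): 133 mm long along its x axis, 27 mm wide at the bowl, 11 mm high, 30 g; half-way up. +x points to the bowl end, -x to the handle end; z up as it lies with its bowl open upward.
- spoon_1_bowl (a point): Point in the bowl of teaspoon 1, 50 mm from its middle towards the bowl end. For the fingers the spoon is solid out to straight lines from the bowl sides to the handle end: about 18 mm wide at its middle
- spoon_2_mid (a point): Middle of steel teaspoon 2 (may be absent: two or three of the spoons are there): 133 mm long along its x axis, 27 mm wide at the bowl, 11 mm high, 30 g; half-way up. +x points to the bowl end, -x to the handle end; z up as it lies with its bowl open upward.
- spoon_2_bowl (a point): Point in the bowl of teaspoon 2, 50 mm from its middle towards the bowl end. For the fingers the spoon is solid out to straight lines from the bowl sides to the handle end: about 18 mm wide at its middle
- spoon_3_mid (a point): Middle of steel teaspoon 3 (may be absent: two or three of the spoons are there): 133 mm long along its x axis, 27 mm wide at the bowl, 11 mm high, 30 g; half-way up. +x points to the bowl end, -x to the handle end; z up as it lies with its bowl open upward.
- spoon_3_bowl (a point): Point in the bowl of teaspoon 3, 50 mm from its middle towards the bowl end. For the fingers the spoon is solid out to straight lines from the bowl sides to the handle end: about 18 mm wide at its middle
- green_lid_jar_mid (a point): Middle of a small glass jar with a green lid, 60 mm wide, 75 mm high, loose bystander at the back of the worktop
- red_lid_jar_mid (a point): Middle of a small glass jar with a red lid, 59 mm wide, 75 mm high, loose bystander at the back of the worktop
Not all that is in view belongs to the job. Leave any purple or turquoise look-alike of the cap_orange alone.

How it is judged (in metres and radians):
On the way, in this order (a step that is already met when the one before it is completed fails the run):
1. one of the caps has dropped into the thread start of its jar (grip centre about 52 mm above the shoulder) (((z of grip_blue in the frame of mouth_blue between 0.0497 and 0.0537 m and horizontal distance between grip_blue and mouth_blue below 0.005 m and angle between grip_blue's own z axis and vertical below 0.07 rad) or (z of grip_orange in the frame of mouth_orange between 0.0497 and 0.0537 m and horizontal distance between grip_orange and mouth_orange below 0.005 m and angle between grip_orange's own z axis and vertical below 0.07 rad))), for 0.1 s.
2. one of the caps is screwed home (grip centre less than 48.8 mm above the shoulder) (((z of grip_blue in the frame of mouth_blue below 0.0488 m and horizontal distance between grip_blue and mouth_blue below 0.005 m and angle between grip_blue's own z axis and vertical below 0.07 rad) or (z of grip_orange in the frame of mouth_orange below 0.0488 m and horizontal distance between grip_orange and mouth_orange below 0.005 m and angle between grip_orange's own z axis and vertical below 0.07 rad))), for 0.2 s.
At the end, for the whole second after the job is handed in: Each cap is home on its jar: grip centre under 48.8 mm above the shoulder, within 5 mm of the axis, upright. Each spoon is in its own compartment, middle within 30 mm along and 28 mm across of its centre, under 11 mm above the floor, face up, bowl point over 15 mm to the inlay end. Caps at rest (z of grip_blue in the frame of mouth_blue below 0.0488 m and horizontal distance between grip_blue and mouth_blue below 0.005 m and angle between each of grip_blue, grip_orange's own z axis and vertical below 0.07 rad and z of grip_orange in the frame of mouth_orange below 0.0488 m and horizontal distance between grip_orange and mouth_orange below 0.005 m and ((x of spoon_1_mid in the frame of compartment_1 between -0.03 and 0.03 m and y of spoon_1_mid in the frame of compartment_1 between -0.028 and 0.028 m and z of spoon_1_mid in the frame of compartment_1 below 0.011 m and x of spoon_1_bowl in the frame of compartment_1 above 0.015 m and angle between each of spoon_1_mid, spoon_2_mid, spoon_3_mid's own z axis and vertical below 0.2 rad and x of spoon_2_mid in the frame of compartment_2 between -0.03 and 0.03 m and y of spoon_2_mid in the frame of compartment_2 between -0.028 and 0.028 m and z of spoon_2_mid in the frame of compartment_2 below 0.011 m and x of spoon_2_bowl in the frame of compartment_2 above 0.015 m and x of spoon_3_mid in the frame of compartment_3 between -0.03 and 0.03 m and y of spoon_3_mid in the frame of compartment_3 between -0.028 and 0.028 m and z of spoon_3_mid in the frame of compartment_3 below 0.011 m and x of spoon_3_bowl in the frame of compartment_3 above 0.015 m) or (x of spoon_1_mid in the frame of compartment_1 between -0.03 and 0.03 m and y of spoon_1_mid in the frame of compartment_1 between -0.028 and 0.028 m and z of spoon_1_mid in the frame of compartment_1 below 0.011 m and x of spoon_1_bowl in the frame of compartment_1 above 0.015 m and angle between each of spoon_1_mid, spoon_2_mid, spoon_3_mid's own z axis and vertical below 0.2 rad and x of spoon_2_mid in the frame of compartment_3 between -0.03 and 0.03 m and y of spoon_2_mid in the frame of compartment_3 between -0.028 and 0.028 m and z of spoon_2_mid in the frame of compartment_3 below 0.011 m and x of spoon_2_bowl in the frame of compartment_3 above 0.015 m and x of spoon_3_mid in the frame of compartment_2 between -0.03 and 0.03 m and y of spoon_3_mid in the frame of compartment_2 between -0.028 and 0.028 m and z of spoon_3_mid in the frame of compartment_2 below 0.011 m and x of spoon_3_bowl in the frame of compartment_2 above 0.015 m) or (x of spoon_1_mid in the frame of compartment_2 between -0.03 and 0.03 m and y of spoon_1_mid in the frame of compartment_2 between -0.028 and 0.028 m and z of spoon_1_mid in the frame of compartment_2 below 0.011 m and x of spoon_1_bowl in the frame of compartment_2 above 0.015 m and angle between each of spoon_1_mid, spoon_2_mid, spoon_3_mid's own z axis and vertical below 0.2 rad and x of spoon_2_mid in the frame of compartment_1 between -0.03 and 0.03 m and y of spoon_2_mid in the frame of compartment_1 between -0.028 and 0.028 m and z of spoon_2_mid in the frame of compartment_1 below 0.011 m and x of spoon_2_bowl in the frame of compartment_1 above 0.015 m and x of spoon_3_mid in the frame of compartment_3 between -0.03 and 0.03 m and y of spoon_3_mid in the frame of compartment_3 between -0.028 and 0.028 m and z of spoon_3_mid in the frame of compartment_3 below 0.011 m and x of spoon_3_bowl in the frame of compartment_3 above 0.015 m) or (x of spoon_1_mid in the frame of compartment_2 between -0.03 and 0.03 m and y of spoon_1_mid in the frame of compartment_2 between -0.028 and 0.028 m and z of spoon_1_mid in the frame of compartment_2 below 0.011 m and x of spoon_1_bowl in the frame of compartment_2 above 0.015 m and angle between each of spoon_1_mid, spoon_2_mid, spoon_3_mid's own z axis and vertical below 0.2 rad and x of spoon_2_mid in the frame of compartment_3 between -0.03 and 0.03 m and y of spoon_2_mid in the frame of compartment_3 between -0.028 and 0.028 m and z of spoon_2_mid in the frame of compartment_3 below 0.011 m and x of spoon_2_bowl in the frame of compartment_3 above 0.015 m and x of spoon_3_mid in the frame of compartment_1 between -0.03 and 0.03 m and y of spoon_3_mid in the frame of compartment_1 between -0.028 and 0.028 m and z of spoon_3_mid in the frame of compartment_1 below 0.011 m and x of spoon_3_bowl in the frame of compartment_1 above 0.015 m) or (x of spoon_1_mid in the frame of compartment_3 between -0.03 and 0.03 m and y of spoon_1_mid in the frame of compartment_3 between -0.028 and 0.028 m and z of spoon_1_mid in the frame of compartment_3 below 0.011 m and x of spoon_1_bowl in the frame of compartment_3 above 0.015 m and angle between each of spoon_1_mid, spoon_2_mid, spoon_3_mid's own z axis and vertical below 0.2 rad and x of spoon_2_mid in the frame of compartment_1 between -0.03 and 0.03 m and y of spoon_2_mid in the frame of compartment_1 between -0.028 and 0.028 m and z of spoon_2_mid in the frame of compartment_1 below 0.011 m and x of spoon_2_bowl in the frame of compartment_1 above 0.015 m and x of spoon_3_mid in the frame of compartment_2 between -0.03 and 0.03 m and y of spoon_3_mid in the frame of compartment_2 between -0.028 and 0.028 m and z of spoon_3_mid in the frame of compartment_2 below 0.011 m and x of spoon_3_bowl in the frame of compartment_2 above 0.015 m) or (x of spoon_1_mid in the frame of compartment_3 between -0.03 and 0.03 m and y of spoon_1_mid in the frame of compartment_3 between -0.028 and 0.028 m and z of spoon_1_mid in the frame of compartment_3 below 0.011 m and x of spoon_1_bowl in the frame of compartment_3 above 0.015 m and angle between each of spoon_1_mid, spoon_2_mid, spoon_3_mid's own z axis and vertical below 0.2 rad and x of spoon_2_mid in the frame of compartment_2 between -0.03 and 0.03 m and y of spoon_2_mid in the frame of compartment_2 between -0.028 and 0.028 m and z of spoon_2_mid in the frame of compartment_2 below 0.011 m and x of spoon_2_bowl in the frame of compartment_2 above 0.015 m and x of spoon_3_mid in the frame of compartment_1 between -0.03 and 0.03 m and y of spoon_3_mid in the frame of compartment_1 between -0.028 and 0.028 m and z of spoon_3_mid in the frame of compartment_1 below 0.011 m and x of spoon_3_bowl in the frame of compartment_1 above 0.015 m)) and linear speed of each of cap_blue, cap_orange below 0.03 m/s); the robot touches nothing.
It fails at once if a bystander jar is shoved (more than 40 mm) (distance of any of green_lid_jar_mid, red_lid_jar_mid from where it was at the start of the episode above 0.04 m).
Of spoon_1, spoon_2, spoon_3 only 2 to 3 are there at a start; the rules pass over those that are not, and their reading is None.
At some moment in a run one of spoon_1, spoon_2, spoon_3 may be knocked a few centimetres aside while the robot is not near it.
Once in a run the grip may slacken for a moment while it holds something.
It also fails if it takes over 210 s, if anything falls off the work surface, if the arm or the gripper's body presses on something with over 40 N, if the wrist force passes 120 N, or if a joint passes its speed limit or range.

### The arm

A 7-joint arm with a two-finger parallel gripper is mounted at the origin on a cart in front of the work surface, level with it; the furniture and walls round the work are solid. World frame = base frame: x ahead of the robot, y to its left, z up, the work surface at z = 0. Lengths are in mm, angles in rad, forces in N, time in s.
With the tool pointing down it reaches from about 425 to 950 mm from the base axis. Payload 4.7 kg.
Tool frame: the origin (TCP) lies at the very end of the fingers, on their centre line; the grasp point (between the pads) lies robot.grip_depth behind it (robot.grip_depth is the distance from the TCP to the grasp point, in mm); z points along the fingers, y is the direction in which the jaws open and shut (so a half turn about z gives the same grasp; the last joint's range is limited). The gripper opens to 87 mm and grips with 3 to 60 N. Pads are 19 mm wide; open, the fingers measure 117 mm over their backs; the gripper's body (75 mm by 190 mm) begins 51 mm behind the grasp point.
Start: joints at [1.201, 0.469, -0.049, 1.532, 0.024, 1.141, -0.082], TCP at [225.66, -636.181, 222.573] pointing down, gripper open.
Joint ranges: [-2.59, 2.59], [-0.33, 1.99], [-1.39, 1.29], [0.1, 2.45], [-1.04, 4.18], [0.21, 1.99], [-2.66, 2.66]. Speed limits (rad/s): [2.57, 2.57, 3.14, 3.14, 3.14, 3.14, 3.14].

### API

Orientations are given as [roll, pitch, yaw] about the fixed x, y, z axes, in that order (R = Rz(yaw) Ry(pitch) Rx(roll)).
In Python, from plant import robot, capture, recognise, silhouettes gives the robot as it stands. The module is installed in compiled form; this text tells all that it offers.
- The arm moves only by the shell command python3 -m creep 'ROWS' [FORCE]. ROWS is JSON, a list of rows, each an object of numbers: "x", "y", "z": the shift along the world's x, y, z in cm; "rx", "ry", "rz": the turn, a rotation vector about the world's x, y, z in rad; "gripper": the gripper command: -1 is shut, 1 is fully open, values between are in proportion. In form: [{"x": .., "y": .., "z": .., "rx": .., "ry": .., "rz": .., "gripper": ..}, ...]. A call has 1 to 8 rows; each row is the pose to reach, as a shift and turn from the pose commanded when the call began; what a row does not reach only later rows make up. A row lasts 1/8 s, in which the tool goes at most 62.5 mm and 10.7 degrees, less where a joint would pass 70% of its speed; a pose out of reach is approached as far as the arm can. A call with a gripper value outside its range is refused whole. The fingers move at their own pace and stop on an object; FORCE is the grip in N (left out, the last holds). Time passes only in rows, so rows that repeat a pose let the fingers close. It gives the time, the measured TCP pose, the force and the opening at its end, in the units of the state.
- robot.state(): the state, without advancing time (a new reading comes with each control period).
- capture(name): name is "scene" or "top" or "wrist"; returns a dict with "color" (420x560x3 uint8, blue, green, red), "depth" (420x560 float32, mm along the optical axis (not along the pixel's ray), 0 where there is no reading), "fx", "fy", "cx", "cy" (pixels), "R" (3x3) and "t" (3): a world point X has camera coordinates R X + t. Camera axes: x right, y down, z forward; pixel columns grow to the right and rows downward; lengths in mm; the calibration is good to about 2 mm. A picture is of the moment at which its call begins.
- robot.hand_in(): hands the job in, once; it reports no verdict.
Trained networks look in a picture, given as the dict that the camera call returned (one of the last four; its "shot" number tells which), for a name from the list of things; names that differ only in an ending like _2 or _b are one class to them, and where a whole thing is asked for, a point or a joint stands for the part that bears it (a point fixed in the world has none). Each returns a list of dicts, best first, with "confidence" (0 to 1); they miss things now and then, are a little off and sometimes report something else, mostly with a low value. They report only what shows in the picture. A call takes as long as a camera call. They do not tell look-alikes from the thing itself.
- recognise(label, picture): "at" ([column, row] in pixels, amid what is visible of it).
- silhouettes(label, picture): "region" (420x560 bool, what is visible of it) and "at" ([column, row] in pixels, amid what is visible of it).
The state is a dict: "clock": time; "qpos": joint angles; "qd": joint speeds; "tau": joint torques, N m; "eef_pos": TCP position; "ee_rot": TCP orientation; "ft_force": force on the tool from outside, world axes, zero at the start; "wrist_torque": the same for the moment, N m; "width": finger opening in mm.
Only numpy, scipy, OpenCV 4.12 (cv2) and the standard library are available. Lean on these libraries where they do the work, as an engineer would, in place of code of your own. Each camera call takes 0.05 s, during which the arm holds its last target.

## Working session

There is one attempt and no reset: what is moved stays moved. The work goes in short steps, Python scripts to look and compute and a shell command to move; the robot and the scene stay as the last step left them, time stands still between calls to the robot, and variables do not carry over. Pictures are saved under pics/ and viewed, and the job is handed in when it is done.

```bash
mkdir -p pics; ls
cat > h.py <<'E'
import numpy as np, cv2
from plant import robot, capture, recognise, silhouettes
def save(p,n): cv2.imwrite('pics/'+n+'.png',p['color'])
def world(p,u,v,d):
    c=np.array([(u-p['cx'])/p['fx']*d,(v-p['cy'])/p['fy']*d,d]); return p['R'].T@(c-p['t'])
def cloud(p):
    d=p['depth'].astype(float); v,u=np.mgrid[0:d.shape[0],0:d.shape[1]]
    c=np.stack([(u-p['cx'])/p['fx']*d,(v-p['cy'])/p['fy']*d,d],-1)
    w=(c-p['t'])@p['R']; w[d==0]=np.nan; return w
def proj(p,X):
    c=p['R']@np.array(X,float)+p['t']; return p['fx']*c[0]/c[2]+p['cx'],p['fy']*c[1]/c[2]+p['cy']
E
python3 - <<'E'
from h import *
s=robot.state(); print(s, robot.grip_depth)
for n in ['scene','top','wrist']:
    p=capture(n); save(p,n+'0'); c=-p['R'].T@p['t']; print(n,c.round(),p['fx'],p['R'].round(2).tolist())
E
```

```text
pics
{'clock': 0.0, 'qpos': array([ 1.20108898,  0.46945901, -0.04854996,  1.53372172,  0.02412893,
        1.14100268, -0.08228298]), 'qd': array([ 5.83922657e-04, -6.79302400e-04, -1.73057457e-03,  1.06706539e-05,
       -3.82047895e-04, -2.37848164e-03, -1.12344097e-04]), 'tau': array([-5.61662273e-04, -5.07978272e+01, -8.16806545e-02, -2.36154574e+01,
       -6.16118917e-02,  3.81313940e-02,  1.90939672e-04]), 'eef_pos': array([ 225.38649913, -635.60550536,  221.47570424]), 'ee_rot': array([-3.13959174e+00,  1.21422758e-04,  3.40828670e-01]), 'ft_force': array([ 1.28694459, -0.04845188, -0.08528635]), 'wrist_torque': array([-0.01932793, -0.01971538,  0.03045075]), 'width': 86.6760202039839} 18.700000000000003
scene [ -98.  555. 1111.] 465.8292636342204 [[-0.68, -0.73, 0.01], [-0.57, 0.53, -0.63], [0.45, -0.44, -0.78]]
top [ 335.  -35. 1297.] 465.11108562902587 [[-0.01, -1.0, -0.01], [-0.99, 0.01, -0.16], [0.16, 0.01, -0.99]]
wrist [ 301. -610.  383.] 314.7902532136955 [[0.33, -0.94, -0.0], [-0.9, -0.32, 0.29], [-0.27, -0.09, -0.96]]
```

View pics/scene0.png

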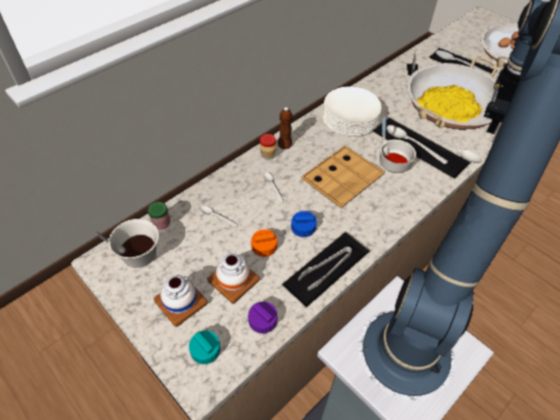

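View pics/top0.png

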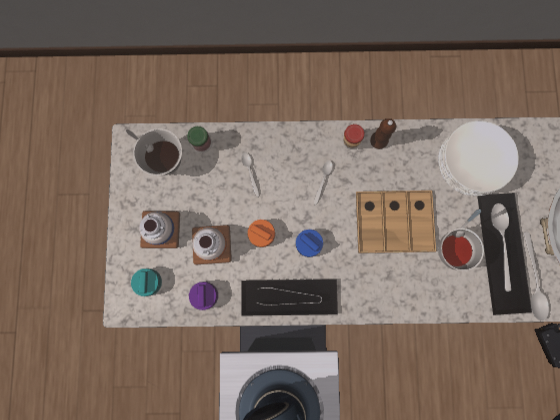

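View pics/wrist0.png

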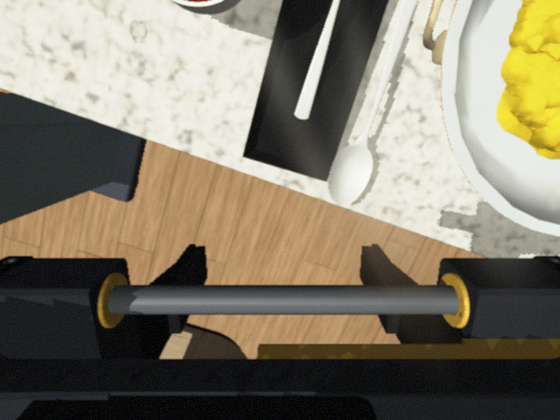

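```bash
cat > look.py <<'E'
from h import *
p=capture('top'); w=cloud(p); q=capture('scene'); wq=cloud(q)
np.save('top.npy',w)
for l in ['cap_blue','cap_orange','jar_blue','jar_orange','tray','spoon_1_mid','green_lid_jar_mid','red_lid_jar_mid']:
  for nm,P,W in(('top',p,w),('scene',q,wq)):
    for r in silhouettes(l,P):
        m=r['region']; pts=W[m]; pts=pts[~np.isnan(pts[:,0])]
        if len(pts)<5: continue
        zt=np.percentile(pts[:,2],97)
        t=pts[pts[:,2]>zt-6]
        print(l,nm,round(r['confidence'],2),np.round(r['at']),'med',np.median(pts,0).round(),'ztop',zt.round(),'topmed',((t.min(0)+t.max(0))/2).round(), 'n',len(pts))
E
python3 look.py
python3 - <<'E'
import cv2
a=cv2.imread('pics/top0.png'); 
cv2.imwrite('pics/topc1.png',cv2.resize(a[110:330,100:360],None,fx=3,fy=3,interpolation=2)[:600])
cv2.imwrite('pics/topc2.png',cv2.resize(a[180:330,340:560],None,fx=3.5,fy=3.5,interpolation=2))
E
```

```text
cap_blue top 0.61 [310. 243.] med [438. -88.  35.] ztop 56.0 topmed [440. -87.  55.] n 626
cap_blue scene 0.74 [303. 223.] med [433. -75.  37.] ztop 59.0 topmed [441. -85.  57.] n 579
cap_orange top 0.8 [202. 295.] med [304. 195.  35.] ztop 56.0 topmed [301. 200.  55.] n 607
cap_orange top 0.62 [264. 233.] med [467.  42.  35.] ztop 56.0 topmed [469.  42.  55.] n 614
cap_orange scene 0.85 [264. 241.] med [459.  53.  37.] ztop 59.0 topmed [469.  45.  57.] n 598
cap_orange scene 0.83 [260. 316.] med [295. 210.  37.] ztop 58.0 topmed [302. 203.  57.] n 769
cap_orange scene 0.65 [202. 347.] med [332. 363.  37.] ztop 58.0 topmed [339. 358.  57.] n 834
jar_blue top 0.57 [168. 235.] med [467. 297.  25.] ztop 77.0 topmed [485. 322.  85.] n 968
jar_blue scene 0.59 [181. 301.] med [451. 346.  28.] ztop 78.0 topmed [477. 327.  77.] n 1121
jar_blue scene 0.42 [342. 173.] med [ 497. -327.    8.] ztop 17.0 topmed [ 498. -329.   17.] n 2722
jar_blue scene 0.33 [158. 215.] med [718. 220.  71.] ztop 81.0 topmed [733. 216.  80.] n 501
jar_blue scene 0.24 [303. 221.] med [430. -76.  37.] ztop 59.0 topme
[... 302 characters left out ...]
 4844
tray scene 0.71 [343. 174.] med [ 497. -328.    8.] ztop 17.0 topmed [ 498. -329.   17.] n 2691
tray scene 0.37 [262. 241.] med [460.  53.  37.] ztop 59.0 topmed [469.  45.  57.] n 628
green_lid_jar_mid top 0.96 [200. 140.] med [725. 209.  73.] ztop 79.0 topmed [732. 213.  78.] n 482
green_lid_jar_mid scene 0.66 [160. 217.] med [717. 218.  71.] ztop 81.0 topmed [733. 215.  80.] n 506
red_lid_jar_mid top 0.96 [352. 137.] med [ 725. -214.   74.] ztop 79.0 topmed [ 732. -216.   78.] n 417
red_lid_jar_mid top 0.68 [248. 164.] med [667.  77.   6.] ztop 13.0 topmed [645.  74.  12.] n 168
red_lid_jar_mid scene 0.66 [268. 145.] med [ 722. -204.   64.] ztop 81.0 topmed [ 734. -215.   81.] n 369
```

View pics/topc1.png

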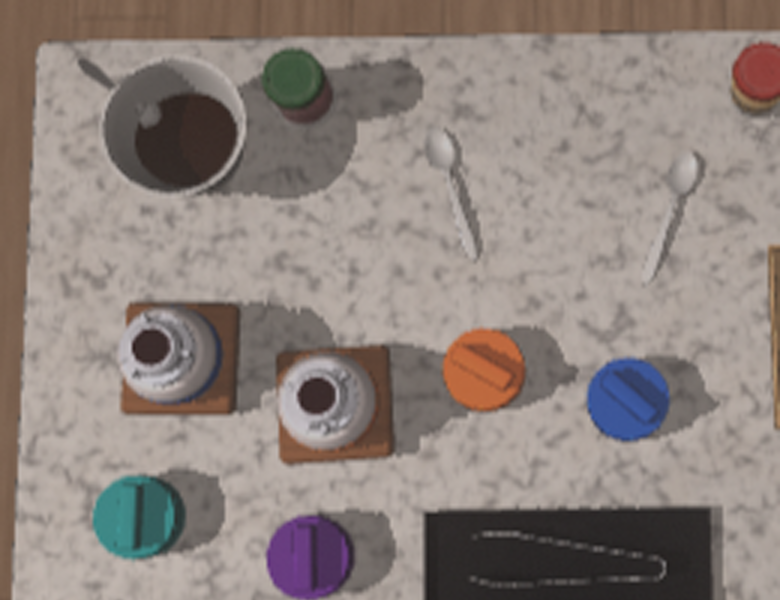

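View pics/topc2.png

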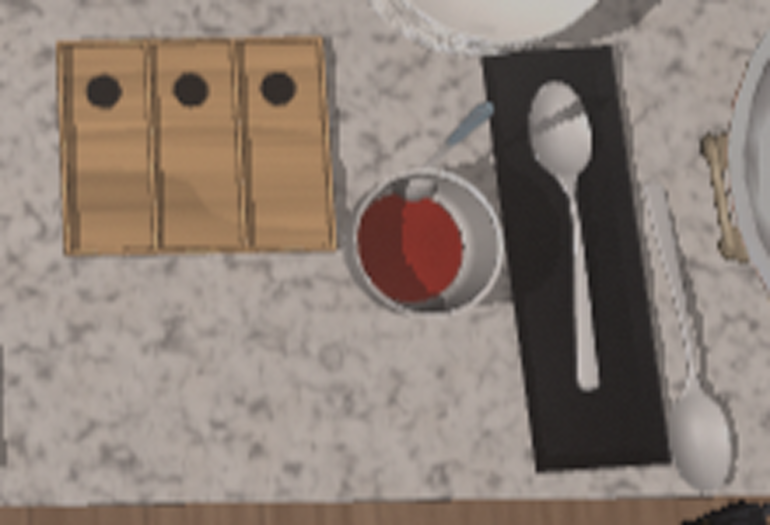

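```bash
cat > m.py <<'E'
from h import *
def pca(pts):
    c=pts[:,:2].mean(0); r=cv2.minAreaRect(pts[:,:2].astype(np.float32))
    u,s,v=np.linalg.svd(pts[:,:2]-c); a=v[0]
    t=(pts[:,:2]-c)@a; n=(pts[:,:2]-c)@v[1]
    mid=c+a*(t.max()+t.min())/2+v[1]*(n.max()+n.min())/2
    return mid.round(1),np.degrees(np.arctan2(a[1],a[0])).round(1),np.ptp(t).round(),np.ptp(n).round()
E
python3 - <<'E'
from m import *
for n in ['top','scene']:
    p=capture(n); w=cloud(p)
    ok=~np.isnan(w[...,0])
    off={'top':0,'scene':0}[n]
    for nm,c in (('blue',(440,-87)),('orange',(469,43))):
        m=ok&(np.hypot(w[...,0]-c[0],w[...,1]-c[1])<42)&(w[...,2]>47)
        print(n,nm,pca(w[m]),m.sum(),w[m][:,2].mean())
    for nm,c in (('jb',(485,324)),('jo',(437,183))):
        m=ok&(np.hypot(w[...,0]-c[0],w[...,1]-c[1])<45)&(w[...,2]>96)
        if m.sum()>3:print(n,nm,pca(w[m]),m.sum(),w[m][:,2].mean(),w[m][:,2].max())
        m=ok&(np.hypot(w[...,0]-c[0],w[...,1]-c[1])<75)&(w[...,2]>10)&(w[...,2]<30)
    hsv=cv2.cvtColor(p['color'],cv2.COLOR_BGR2HSV)
    for nm,c in (('sp1',(645,74)),('sp2',(620,-130))):
        m=ok&(abs(w[...,0]-c[0])<100)&(abs(w[...,1]-c[1])<70)&(w[...,2]>4.5+(2 if n=='scene' else 0))&(w[...,2]<30)
        m=cv2.morphologyEx(m.astype(np.uint8),cv2.MORPH_CLOSE,np.ones((3,3)))>0
        k,lab,st,_=cv2.connectedComponentsWithStats(m.astype(np.uint8)); i=1+st[1:,4].argmax(); m=(lab==i)&ok
        print(n,nm,pca(w[m]),m.sum(),w[m][:,2].max())
    m=ok&(abs(w[...,0]-498)<110)&(abs(w[...,1]+331)<130)&(w[...,2]>9)&(w[...,2]<25)
    k,lab,st,_=cv2.connectedComponentsWithStats(m.astype(np.uint8)); i=1+st[1:,4].argmax(); m=(lab==i)
    r=cv2.minAreaRect(w[m][:,:2].astype(np.float32)); print(n,'tray',r)
    m2=ok&(abs(w[...,0]-545)<40)&(abs(w[...,1]+331)<110)&(hsv[...,2]<60)
    k,lab,st,cc=cv2.connectedComponentsWithStats(m2.astype(np.uint8))
    for i in range(1,k):
        if st[i,4]>20: print('inlay',w[lab==i].mean(0).round(1),st[i,4])
E
```

```text
top blue (array([439.8, -88.6]), np.float64(-132.1), np.float64(57.0), np.float64(19.0)) 142 53.57844475987692
top orange (array([468.9,  42.3]), np.float64(-121.0), np.float64(57.0), np.float64(18.0)) 140 53.69406362758835
top jb (array([486.7, 322.8]), np.float64(-96.0), np.float64(56.0), np.float64(55.0)) 288 104.21384954279011 111.20711566835432
top jo (array([439.8, 178.2]), np.float64(97.1), np.float64(58.0), np.float64(60.0)) 292 103.97223754386106 111.45622796031145
top sp1 (array([645.8,  66.8]), np.float64(-166.7), np.float64(146.0), np.float64(55.0)) 285 16.109812234974676
top sp2 (array([ 619.5, -130.4]), np.float64(162.3), np.float64(142.0), np.float64(35.0)) 245 16.28840347978668
top tray ((542.1181640625, -345.31207275390625), (183.52029418945312, 85.09443664550781), 88.95336151123047)
inlay [ 545.6 -400.3    4.8] 55
inlay [ 545.  -260.3    4.1] 55
inlay [ 544.6 -330.5    3.8] 55
scene blue (array([440.3, -86.5]), np.float64(-132.0), np.float64(55.0), np.float64(22.0)) 125 55.40813459007675
scene orange (array([469.1,  44.7]), np.float64(-121.5), np.float64(58.0), np.float64(21.0)) 137 55.329422331010235
scene jb (array([484. , 325.9]), np.float64(53.8), np.float64(59.0), np.float64(62.0)) 328 105.50181755762694 114.00919365652408
scene jo (array([440.5, 182.8]), np.float64(-154.3), np.float64(61.0), np.float64(60.0)) 296 105.5354920732719 113.23738482255632
scene sp1 (array([653.5,  66.7]), np.float64(-162.6), np.float64(162.0), np.float64(85.0)) 279 20.74600583562455
scene sp2 (array([ 624.1, -133.1]), np.float64(157.2), np.float64(186.0), np.float64(29.0)) 180 17.587032206635975
scene tray ((501.63262939453125, -333.2830505371094), (184.75355529785156, 228.6551513671875), 0.36402279138565063)
```

```bash
python3 -m creep '[{"x":6,"y":14,"z":3,"rz":0.12},{"x":11,"y":28,"z":3,"rz":0.25},{"x":16,"y":42,"z":3,"rz":0.37},{"x":21.5,"y":54.8,"z":3,"rz":0.5},{"x":21.5,"y":54.8,"z":3,"rz":0.5},{"x":21.5,"y":54.8,"z":3,"rz":0.5},{"x":21.5,"y":54.8,"z":3,"rz":0.5},{"x":21.5,"y":54.8,"z":3,"rz":0.5}]'
```

```text
$[0]: bad value
```

```bash
python3 -m creep '[{"x":0,"gripper":1},{"x":0,"gripper":1}]'; python3 -c "
from h import *
s=robot.state();print(s['clock'],s['eef_pos'],s['ee_rot'],s['qpos'].round(2))"
```

```text
1.15 [ 225.650217   -636.18888192  222.58176983] [ 3.14150918e+00 -5.39044983e-05  3.40776449e-01] [ 1.2   0.47 -0.05  1.53  0.02  1.14 -0.08]$[0]: bad value
```

```bash
python3 -m creep '[{"x":6,"y":14,"z":3,"rx":0,"ry":0,"rz":0.12,"gripper":1},{"x":11,"y":28,"z":3,"rx":0,"ry":0,"rz":0.25,"gripper":1},{"x":16,"y":42,"z":3,"rx":0,"ry":0,"rz":0.37,"gripper":1},{"x":21.5,"y":54.8,"z":3,"rx":0,"ry":0,"rz":0.5,"gripper":1},{"x":21.5,"y":54.8,"z":3,"rx":0,"ry":0,"rz":0.5,"gripper":1},{"x":21.5,"y":54.8,"z":3,"rx":0,"ry":0,"rz":0.5,"gripper":1},{"x":21.5,"y":54.8,"z":3,"rx":0,"ry":0,"rz":0.5,"gripper":1},{"x":21.5,"y":54.8,"z":3,"rx":0,"ry":0,"rz":0.5,"gripper":1}]'
```

```text
clock: 2.15
eef_pos: [408.3, -170.4, 250.7]
ee_rot: [3.14, -0.0, 0.84]
ft_force: [0.5, -0.2, 0.3]
width: 86.9
```

```bash
python3 -m creep '[{"x":3.2,"y":8.2,"z":0,"rx":0,"ry":0,"rz":0,"gripper":1},{"x":3.2,"y":8.2,"z":0,"rx":0,"ry":0,"rz":0,"gripper":1},{"x":3.2,"y":8.2,"z":0,"rx":0,"ry":0,"rz":0,"gripper":1}]'
cat > wcap.py <<'E'
from m import *
import sys
n=sys.argv[1]; c=(float(sys.argv[2]),float(sys.argv[3])); z0=float(sys.argv[4]); z1=float(sys.argv[5]); R=float(sys.argv[6])
p=capture('wrist'); save(p,n); w=cloud(p)
m=~np.isnan(w[...,0])&(np.hypot(w[...,0]-c[0],w[...,1]-c[1])<R)&(w[...,2]>z0)&(w[...,2]<z1)
pts=w[m][::3]; print(m.sum(),pca(pts),'z',np.percentile(pts[:,2],[5,50,95]).round(1)); r=cv2.minAreaRect(pts[:,:2].astype(np.float32)); print(r)
s=robot.state(); print(s['clock'],s['eef_pos'].round(1),s['ee_rot'].round(3),s['qpos'].round(2))
E
python3 wcap.py w1 440 -88 47 70 45
```

```text
clock: 2.52
eef_pos: [440.4, -88.2, 250.5]
ee_rot: [3.141, -0.001, 0.846]
ft_force: [0.3, -0.7, -0.1]
width: 87.0
725 (array([442.9, -87.9]), np.float64(-132.3), np.float64(56.0), np.float64(18.0)) z [50.4 53.1 54.4]
((442.92694091796875, -87.99234771728516), (55.87453842163086, 17.45903968811035), 48.08621597290039)
2.575 [439.8 -90.1 250.3] [3.141 0.    0.842] [ 0.61  0.1  -0.53  1.98  0.06  1.07 -0.68]
```

View pics/w1.png

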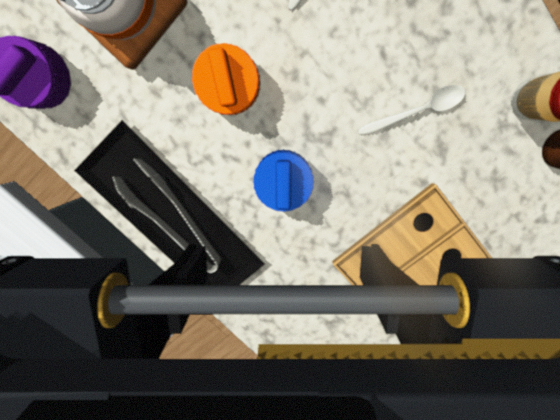

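```bash
python3 -m creep '[{"x":0.1,"y":0,"z":-6,"rx":0,"ry":0,"rz":0,"gripper":1},{"x":0.1,"y":0,"z":-12,"rx":0,"ry":0,"rz":0,"gripper":0.4},{"x":0.1,"y":0,"z":-17,"rx":0,"ry":0,"rz":0,"gripper":0.2},{"x":0.1,"y":0,"z":-21.4,"rx":0,"ry":0,"rz":0,"gripper":0},{"x":0.1,"y":0,"z":-21.4,"rx":0,"ry":0,"rz":0,"gripper":-1},{"x":0.1,"y":0,"z":-21.4,"rx":0,"ry":0,"rz":0,"gripper":-1},{"x":0.1,"y":0,"z":-21.4,"rx":0,"ry":0,"rz":0,"gripper":-1},{"x":0.1,"y":0,"z":-21.4,"rx":0,"ry":0,"rz":0,"gripper":-1}]' 40
```

```text
clock: 3.58
eef_pos: [440.7, -90.9, 36.3]
ee_rot: [3.141, 0.0, 0.84]
ft_force: [-0.1, 0.2, -0.8]
width: 24.9
```

```bash
python3 -m creep '[{"x":0,"y":0,"z":0,"rx":0,"ry":0,"rz":0,"gripper":-1},{"x":0,"y":0,"z":0,"rx":0,"ry":0,"rz":0,"gripper":-1},{"x":0,"y":0,"z":0,"rx":0,"ry":0,"rz":0,"gripper":-1},{"x":0,"y":0,"z":0.5,"rx":0,"ry":0,"rz":0,"gripper":-1}]' 40;  python3 -c "
from h import *
for i in range(3):
  p=capture('wrist');s=robot.state();print(s['clock'],s['eef_pos'],s['ee_rot'],s['ft_force'],s['width'])
save(p,'w2')"
```

```text
clock: 4.08
eef_pos: [440.5, -90.0, 41.0]
ee_rot: [-3.141, 0.0, 0.841]
ft_force: [0.0, -0.7, -0.1]
width: 17.5
4.125 [441.04709643 -90.00041999  41.73517493] [ 3.14111573e+00 -5.38464522e-04  8.41097985e-01] [-0.58014335 -1.28134789  0.2709581 ] 17.36884296124848
4.175 [441.18088857 -90.03290696  41.59030882] [ 3.14081380e+00 -7.85342781e-04  8.40977826e-01] [ 0.3432168   0.14755297 -0.70398992] 17.944796609620777
4.225 [441.06390943 -90.08453176  41.43779489] [ 3.14096207e+00 -5.90464379e-04  8.40918849e-01] [ 0.46565354  0.63222273 -1.16739685] 17.422450578760596
```

View pics/w2.png

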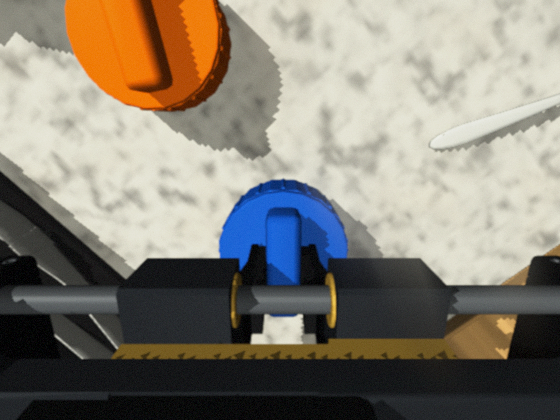

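```bash
python3 -m creep '[{"x":0,"y":0,"z":5,"rx":0,"ry":0,"rz":0,"gripper":-1},{"x":0,"y":0,"z":11,"rx":0,"ry":0,"rz":0.1,"gripper":-1},{"x":0.5,"y":4,"z":16,"rx":0,"ry":0,"rz":0.25,"gripper":-1},{"x":1.5,"y":10,"z":20,"rx":0,"ry":0,"rz":0.4,"gripper":-1},{"x":2.5,"y":16,"z":21,"rx":0,"ry":0,"rz":0.55,"gripper":-1},{"x":3.5,"y":22,"z":21,"rx":0,"ry":0,"rz":0.7,"gripper":-1},{"x":4.5,"y":28,"z":21,"rx":0,"ry":0,"rz":0.76,"gripper":-1},{"x":4.5,"y":31.5,"z":21,"rx":0,"ry":0,"rz":0.76,"gripper":-1}]' 40; python3 -m creep '[{"x":0,"y":0,"z":0,"rx":0,"ry":0,"rz":0,"gripper":-1},{"x":0,"y":0,"z":0,"rx":0,"ry":0,"rz":0,"gripper":-1}]'
python3 wcap.py w3 485 324 97 120 45
```

```text
clock: 5.22
eef_pos: [485.5, 227.8, 251.1]
ee_rot: [3.142, -0.002, 1.603]
ft_force: [0.2, -0.9, -1.1]
width: 17.7
clock: 5.48
eef_pos: [485.6, 224.0, 250.7]
ee_rot: [-3.141, 0.001, 1.601]
ft_force: [0.2, -0.3, -0.9]
width: 17.5
2251 (array([483.5, 327.6]), np.float64(140.7), np.float64(54.0), np.float64(54.0)) z [ 99.4 104.5 106.1]
((487.26519775390625, 330.2365417480469), (52.43389129638672, 53.01464080810547), 36.16731643676758)
5.525 [485.9 223.3 250.7] [-3.141e+00  1.000e-03  1.599e+00] [ 0.17  0.32 -0.84  1.79  0.26  1.14 -0.73]
```

View pics/w3.png

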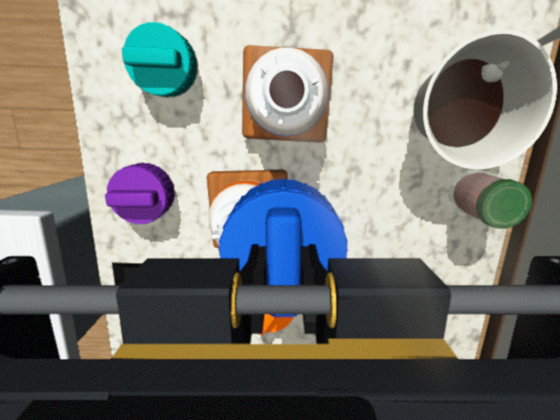

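```bash
cat > neck.py <<'E'
from m import *
def ray(p,uv,z):
    d=p['R'].T@np.array([(uv[0]-p['cx'])/p['fx'],(uv[1]-p['cy'])/p['fy'],1]); o=-p['R'].T@p['t']; return o+d*(z-o[2])/d[2]
def hole(p,c,z=105,tag=None):
    u,v=proj(p,[c[0],c[1],z]); u,v=int(u),int(v); f=p['fx']/np.linalg.norm(np.array([c[0],c[1],z])+p['R'].T@p['t'])
    r=int(32*f)+2; y0,x0=max(v-r,0),max(u-r,0); g=p['color'][y0:v+r,x0:u+r].astype(int)
    m=(g.max(2)<85).astype(np.uint8); k,l,st,cc=cv2.connectedComponentsWithStats(m)
    # component closest to center
    b=sorted(range(1,k),key=lambda i:-st[i,4])[0]
    ct,_=cv2.findContours((l==b).astype(np.uint8),cv2.RETR_EXTERNAL,2)
    e=cv2.fitEllipse(ct[0]); uv=(e[0][0]+x0,e[0][1]+y0)
    if tag: cv2.imwrite(f'pics/{tag}.png',cv2.resize(p['color'][max(v-2*r,0):v+2*r,max(u-2*r,0):u+2*r],None,fx=5,fy=5,interpolation=2)[:590,:790])
    return ray(p,uv,z)[:2].round(1),np.array(e[1])/f
E
python3 - <<'E'
from neck import *
for n in ['wrist','top','scene']:
    p=capture(n)
    print(n,'blue',hole(p,(485,324),tag='nb_'+n)); 
    if n!='wrist': print('orange',hole(p,(439,181),tag='no_'+n))
    if n=='wrist':
        w=cloud(p); h=cv2.cvtColor(p['color'],cv2.COLOR_BGR2HSV)
        bl=(h[...,0]>105)&(h[...,0]<130)&(h[...,1]>120)&~np.isnan(w[...,0])
        ws=w[bl]; print('z pct',np.percentile(ws[:,2],[2,20,50,80,98]))
        zt=np.median(ws[:,2])
        q=ws[(abs(ws[:,2]-robot.state()['eef_pos'][2])<8)]
        print(len(q)); 
        from scipy.optimize import least_squares
        hull=cv2.convexHull(q[:,:2].astype(np.float32))[:,0]
        hull=hull[hull[:,1]>robot.state()['eef_pos'][1]+5]
        r=least_squares(lambda x:np.hypot(hull[:,0]-x[0],hull[:,1]-x[1])-x[2],[485,224,37]); print('cap circle',r.x,len(hull),np.abs(r.fun).max(), robot.state()['eef_pos'])
E
```

```text
wrist blue (array([497.1, 329.7]), array([ 6.57197573, 23.42678654]))
z pct [224.78398657 247.19675388 248.2399456  267.63828738 336.67057491]
5305
cap circle [486.35093821 227.0485716   36.62477613] 26 0.6134999153698644 [486.0351195  223.04962564 250.86041964]
top blue (array([507. , 293.7]), array([19.2491737 , 70.98054323]))
orange (array([423.3, 191.6]), array([ 58.43276558, 132.61370937]))
scene blue (array([485.3, 325. ]), array([22.43328296, 27.01214843]))
orange (array([440.8, 180.8]), array([20.9822263 , 24.61202193]))
```

View pics/nb_wrist.png

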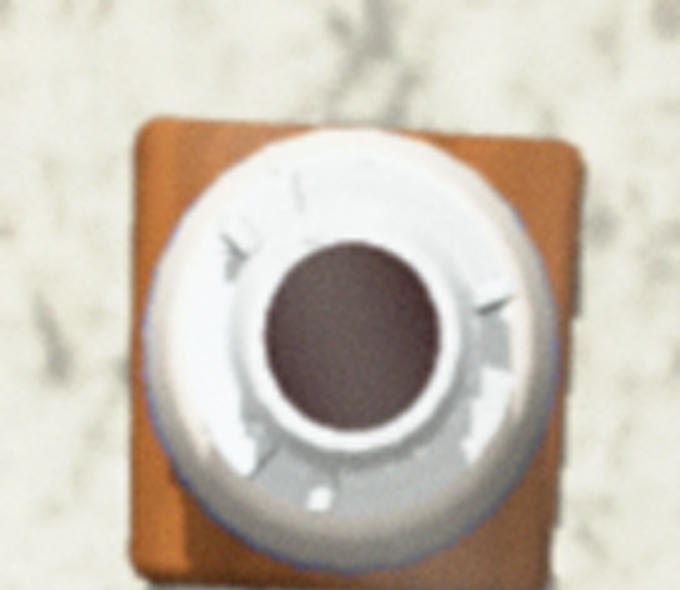

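View pics/nb_top.png

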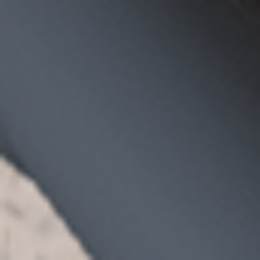

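```bash
sed -i 's/<85/<TH/; s/def hole(p,c,z=105,tag=None):/def hole(p,c,z=105,tag=None,TH=85):/' neck.py
python3 - <<'E'
from neck import *
p=capture('wrist'); 
for t in (100,115,130,145): print(hole(p,(485,327),TH=t))
u,v=proj(p,(485,327,105)); print(u,v,p['color'][int(v),int(u)])
h=cv2.cvtColor(p['color'],cv2.COLOR_BGR2HSV)
w=cloud(p)
# hemline: blue band outline / stand
m=(~np.isnan(w[...,0]))&(np.hypot(w[...,0]-485,w[...,1]-327)<80)&(w[...,2]>4)&(w[...,2]<40)&(h[...,0]<15)&(h[...,1]>120)
r=cv2.minAreaRect(w[m][:,:2].astype(np.float32)); print(r, np.median(w[m][:,2]))
E
```

```text
(array([494.1, 327.8]), array([13.2335064 , 35.23047692]))
(array([486.4, 325.8]), array([32.46409191, 34.55961558]))
(array([486.4, 325.8]), array([32.89679307, 35.12087715]))
(array([486.4, 325.8]), array([33.40638805, 35.58864127]))
284.03113566552605 86.51946982842907 [ 89  91 109]
((486.1059265136719, 325.49554443359375), (101.4865951538086, 100.7476806640625), 88.65555572509766) 21.078913122859163
```

```bash
python3 -m creep '[{"x":0,"y":5,"z":0,"rx":0,"ry":0,"rz":0,"gripper":-1},{"x":0,"y":9.9,"z":-3,"rx":0,"ry":0,"rz":0,"gripper":-1},{"x":0,"y":9.9,"z":-7,"rx":0,"ry":0,"rz":0,"gripper":-1},{"x":0,"y":9.9,"z":-10,"rx":0,"ry":0,"rz":0,"gripper":-1},{"x":0,"y":9.9,"z":-10,"rx":0,"ry":0,"rz":0,"gripper":-1},{"x":0,"y":9.9,"z":-10,"rx":0,"ry":0,"rz":0,"gripper":-1}]'
python3 - <<'E'
from h import *
p=capture('scene'); s=robot.state();print(s['eef_pos'],s['ee_rot'],s['ft_force'],s['width'])
cv2.imwrite('pics/s1.png',cv2.resize(p['color'][200:360,100:320],None,fx=3.5,fy=3.5))
E
```

```text
clock: 6.48
eef_pos: [486.6, 324.0, 152.5]
ee_rot: [3.14, -0.001, 1.6]
ft_force: [-0.0, -0.9, 0.5]
width: 17.7
[486.78789277 324.29848504 152.93830295] [ 3.13898704e+00 -1.71353038e-03  1.59998483e+00] [-1.0097142  -0.28660265 -0.14120253] 17.45341672095529
```

View pics/s1.png

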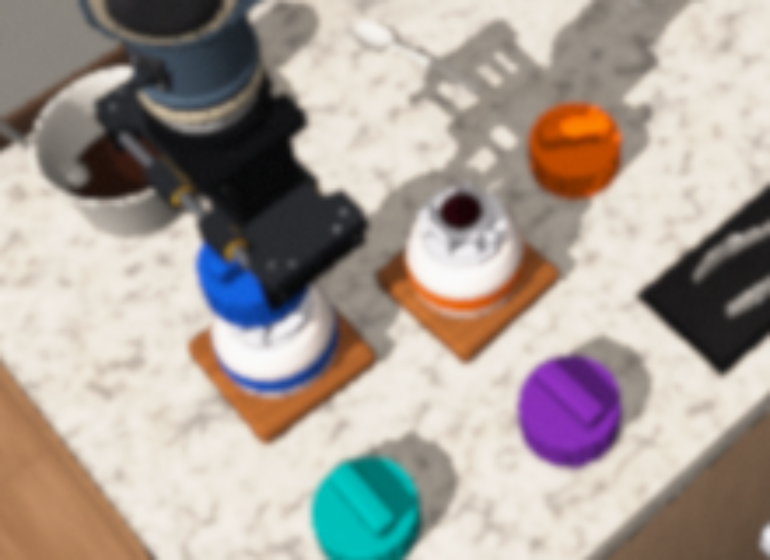

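```bash
python3 -m creep '[{"x":0,"y":0,"z":-0.8,"rx":0,"ry":0,"rz":0,"gripper":-1},{"x":0,"y":0,"z":-1.4,"rx":0,"ry":0,"rz":0,"gripper":-1},{"x":0,"y":0,"z":-1.4,"rx":0,"ry":0,"rz":0,"gripper":-1}]';python3 -m creep '[{"x":0,"y":0,"z":-0.2,"rx":0,"ry":0,"rz":0,"gripper":-1},{"x":0,"y":0,"z":-0.4,"rx":0,"ry":0,"rz":0,"gripper":-1},{"x":0,"y":0,"z":-0.4,"rx":0,"ry":0,"rz":0,"gripper":-1}]'
```

```text
clock: 6.9
eef_pos: [485.5, 323.4, 136.7]
ee_rot: [-3.141, 0.001, 1.601]
ft_force: [-0.0, 0.1, -0.6]
width: 17.6
clock: 7.28
eef_pos: [485.7, 323.8, 133.0]
ee_rot: [-3.141, 0.0, 1.601]
ft_force: [-1.2, -0.2, -1.2]
width: 17.1
```

```bash
python3 -m creep '[{"x":0,"y":0,"z":-0.2,"rx":0,"ry":0,"rz":0,"gripper":-1},{"x":0,"y":0,"z":-0.4,"rx":0,"ry":0,"rz":0,"gripper":-1},{"x":0,"y":0,"z":-0.4,"rx":0,"ry":0,"rz":0,"gripper":-1}]';python3 -m creep '[{"x":0,"y":0,"z":-0.2,"rx":0,"ry":0,"rz":0,"gripper":-1},{"x":0,"y":0,"z":-0.2,"rx":0,"ry":0,"rz":0,"gripper":-1}]'
```

```text
clock: 7.65
eef_pos: [485.8, 323.9, 129.3]
ee_rot: [3.141, -0.0, 1.601]
ft_force: [-0.1, -1.1, 1.0]
width: 17.5
clock: 7.9
eef_pos: [485.8, 324.0, 128.9]
ee_rot: [3.141, 0.001, 1.601]
ft_force: [-4.1, -2.7, 10.2]
width: 17.5
```

```bash
python3 -m creep '[{"x":0,"y":0,"z":0,"rx":0,"ry":0,"rz":0.1,"gripper":-1},{"x":0,"y":0,"z":0,"rx":0,"ry":0,"rz":0.2,"gripper":-1},{"x":0,"y":0,"z":0,"rx":0,"ry":0,"rz":0.3,"gripper":-1}]'; python3 -c "
from h import *
s=robot.state();print(s['wrist_torque'])"
```

```text
clock: 8.28
eef_pos: [487.1, 325.3, 129.6]
ee_rot: [3.137, -0.002, 1.903]
ft_force: [-1.0, 0.0, 9.6]
width: 17.5
[ 0.01118825  0.39548499 -0.23925823]
```

```bash
python3 -m creep '[{"x":0,"y":0,"z":0,"rx":0,"ry":0,"rz":0.12,"gripper":-1},{"x":0,"y":0,"z":0,"rx":0,"ry":0,"rz":0.24,"gripper":-1},{"x":0,"y":0,"z":0,"rx":0,"ry":0,"rz":0.36,"gripper":-1}]'; python3 -c "
from h import *
s=robot.state();print(s['wrist_torque'])"; python3 -m creep '[{"x":0,"y":0,"z":0,"rx":0,"ry":0,"rz":0.12,"gripper":-1},{"x":0,"y":0,"z":0,"rx":0,"ry":0,"rz":0.24,"gripper":-1},{"x":0,"y":0,"z":0,"rx":0,"ry":0,"rz":0.36,"gripper":-1}]'; python3 -c "
from h import *
s=robot.state();print(s['wrist_torque'])"
```

```text
clock: 8.65
eef_pos: [486.3, 324.0, 127.2]
ee_rot: [3.14, 0.0, 2.264]
ft_force: [2.7, 1.7, -2.1]
width: 17.5
[ 0.51509586 -0.72220023 -0.16990386]
clock: 9.02
eef_pos: [488.2, 323.0, 127.3]
ee_rot: [3.14, 0.001, 2.616]
ft_force: [3.6, 0.5, -1.1]
width: 22.3
[ 0.1832354  -0.88322926 -1.30807654]
```

```bash
python3 -m creep '[{"x":0,"y":0,"z":0,"rx":0,"ry":0,"rz":-0.15,"gripper":-1},{"x":0,"y":0,"z":0,"rx":0,"ry":0,"rz":-0.26,"gripper":-1},{"x":0,"y":0,"z":0,"rx":0,"ry":0,"rz":-0.26,"gripper":-1}]'; python3 -c "
from h import *
s=robot.state();print(s['wrist_torque'],s['width'])
p=capture('wrist');save(p,'w4')"
```

```text
clock: 9.4
eef_pos: [486.4, 324.2, 127.4]
ee_rot: [3.14, 0.0, 2.361]
ft_force: [0.9, 1.5, -0.9]
width: 18.3
[ 0.35851588 -0.51747343 -0.24082786] 18.250717913472798
```

View pics/w4.png

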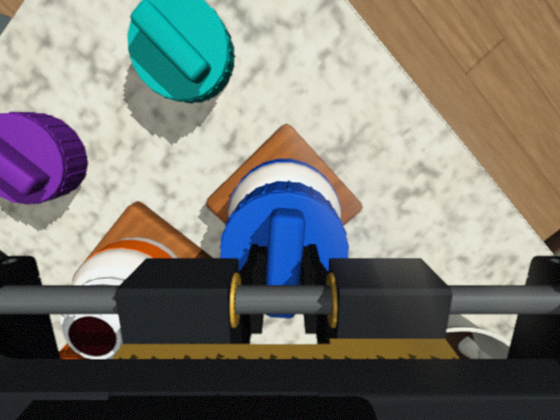

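```bash
python3 -m creep '[{"x":0,"y":0,"z":-0.15,"rx":0,"ry":0,"rz":-0.03,"gripper":-1},{"x":0,"y":0,"z":-0.3,"rx":0,"ry":0,"rz":-0.03,"gripper":-1},{"x":0,"y":0,"z":-0.3,"rx":0,"ry":0,"rz":-0.03,"gripper":-1}]'; python3 -c "
from h import *
s=robot.state();print(s['wrist_torque'],s['width'])"
```

```text
clock: 9.82
eef_pos: [485.7, 324.1, 124.0]
ee_rot: [3.141, -0.001, 2.332]
ft_force: [1.3, 1.0, -0.7]
width: 18.0
[ 0.52929677 -0.5140073  -0.07049189] 18.014083933313064
```

```bash
python3 -m creep '[{"x":0,"y":0,"z":-0.2,"rx":0,"ry":0,"rz":0,"gripper":-1},{"x":0,"y":0,"z":-0.4,"rx":0,"ry":0,"rz":0,"gripper":-1},{"x":0,"y":0,"z":-0.55,"rx":0,"ry":0,"rz":0,"gripper":-1},{"x":0,"y":0,"z":-0.55,"rx":0,"ry":0,"rz":0,"gripper":-1}]'; python3 -c "
from h import *
s=robot.state();print(s['wrist_torque'],s['width'])"
```

```text
clock: 10.32
eef_pos: [486.3, 324.3, 119.3]
ee_rot: [3.14, 0.0, 2.331]
ft_force: [1.4, 0.7, 3.5]
width: 18.1
[ 0.34700242 -0.56149936 -0.06789424] 18.050442596067146
```

```bash
python3 -m creep '[{"x":0,"y":0,"z":-0.05,"rx":0,"ry":0,"rz":0,"gripper":-1},{"x":0,"y":0,"z":-0.05,"rx":0,"ry":0,"rz":0,"gripper":-1},{"x":0,"y":0,"z":-0.1,"rx":0,"ry":0,"rz":-0.12,"gripper":-1},{"x":0,"y":0,"z":-0.13,"rx":0,"ry":0,"rz":-0.24,"gripper":-1},{"x":0,"y":0,"z":-0.16,"rx":0,"ry":0,"rz":-0.36,"gripper":-1}]' 50; python3 -c "
from h import *
s=robot.state();print(s['wrist_torque'],s['width'])"
```

```text
clock: 10.95
eef_pos: [484.4, 324.7, 118.9]
ee_rot: [-3.141, 0.0, 1.969]
ft_force: [-0.6, 1.0, 6.2]
width: 17.5
[ 0.17828546  0.04997954 -0.03849181] 17.45729198532874
```

```bash
python3 -m creep '[{"x":0,"y":0,"z":-0.05,"rx":0,"ry":0,"rz":-0.15,"gripper":-1},{"x":0,"y":0,"z":-0.1,"rx":0,"ry":0,"rz":-0.3,"gripper":-1},{"x":0,"y":0,"z":-0.14,"rx":0,"ry":0,"rz":-0.45,"gripper":-1},{"x":0,"y":0,"z":-0.18,"rx":0,"ry":0,"rz":-0.6,"gripper":-1}]' 50; python3 -c "
from h import *
s=robot.state();print(s['wrist_torque'],s['width'])"
```

```text
clock: 11.45
eef_pos: [484.2, 325.7, 116.9]
ee_rot: [-3.141, -0.002, 1.369]
ft_force: [-2.2, 1.7, 12.8]
width: 17.3
[0.33606491 0.48693311 0.18328501] 17.3260357393998
```

```bash
python3 -m creep '[{"x":0,"y":0,"z":-0.03,"rx":0,"ry":0,"rz":-0.14,"gripper":-1},{"x":0,"y":0,"z":-0.08,"rx":0,"ry":0,"rz":-0.28,"gripper":-1},{"x":0,"y":0,"z":-0.12,"rx":0,"ry":0,"rz":-0.42,"gripper":-1},{"x":0,"y":0,"z":-0.16,"rx":0,"ry":0,"rz":-0.56,"gripper":-1}]' 50; python3 -c "
from h import *
s=robot.state();print(s['wrist_torque'],s['width'])"
```

```text
clock: 11.95
eef_pos: [484.9, 326.4, 115.3]
ee_rot: [-3.14, -0.003, 0.809]
ft_force: [-0.5, 2.5, 7.3]
width: 17.6
[0.63272774 0.0227963  0.09375109] 17.616137994196905
```

```bash
python3 -m creep '[{"x":0,"y":0,"z":-0.03,"rx":0,"ry":0,"rz":-0.1,"gripper":-1},{"x":0,"y":0,"z":-0.05,"rx":0,"ry":0,"rz":-0.18,"gripper":-1},{"x":0,"y":0,"z":-0.05,"rx":0,"ry":0,"rz":-0.18,"gripper":-1}]' 50; python3 -c "
from h import *
s=robot.state();print(s['wrist_torque'],s['width'],s['qpos'].round(2))"
```

```text
clock: 12.32
eef_pos: [485.6, 325.4, 114.6]
ee_rot: [-3.141, -0.002, 0.631]
ft_force: [0.3, 0.7, 9.0]
width: 17.4
[ 0.41298743  0.03477557 -0.05429054] 17.36288158324243 [-0.27  0.49 -0.52  1.84  0.31  0.89 -1.88]
```

```bash
python3 -m creep '[{"x":0,"y":0,"z":-0.02,"rx":0,"ry":0,"rz":-0.08,"gripper":-1},{"x":0,"y":0,"z":-0.04,"rx":0,"ry":0,"rz":-0.16,"gripper":-1},{"x":0,"y":0,"z":-0.04,"rx":0,"ry":0,"rz":-0.16,"gripper":-1}]' 50; python3 -c "
from h import *
s=robot.state();print(s['wrist_torque'],s['width'],s['qpos'].round(2))"
```

```text
clock: 12.7
eef_pos: [484.8, 325.4, 114.2]
ee_rot: [-3.141, -0.001, 0.476]
ft_force: [-1.9, 0.7, 10.3]
width: 17.8
[0.33212072 0.36039621 1.03273149] 17.762696125519312 [-0.29  0.48 -0.49  1.84  0.29  0.88 -2.01]
```

```bash
python3 -m creep '[{"x":0,"y":0,"z":0.02,"rx":0,"ry":0,"rz":0.06,"gripper":-1},{"x":0,"y":0,"z":0.1,"rx":0,"ry":0,"rz":0.06,"gripper":0},{"x":0,"y":0,"z":0.1,"rx":0,"ry":0,"rz":0.06,"gripper":0},{"x":0,"y":0,"z":0.1,"rx":0,"ry":0,"rz":0.06,"gripper":0},{"x":0,"y":0,"z":4,"rx":0,"ry":0,"rz":0.06,"gripper":0},{"x":0,"y":0,"z":9,"rx":0,"ry":0,"rz":0.1,"gripper":1},{"x":0,"y":-3,"z":14,"rx":0,"ry":0,"rz":0.2,"gripper":1},{"x":0,"y":-3,"z":14,"rx":0,"ry":0,"rz":0.2,"gripper":1}]' 40; python3 wcap.py w5 486 325 105 145 45
```

```text
clock: 13.7
eef_pos: [488.1, 293.0, 256.5]
ee_rot: [3.139, -0.007, 0.667]
ft_force: [0.9, 0.7, 0.2]
width: 65.6
4351 (array([487.6, 324.8]), np.float64(-64.4), np.float64(75.0), np.float64(75.0)) z [110.4 112.1 132.1]
((487.96038818359375, 325.3172912597656), (73.11184692382812, 73.5055160522461), 76.55253601074219)
13.75 [486.6 293.1 254.1] [ 3.14e+00 -3.00e-03  6.68e-01] [-0.16  0.32 -0.58  1.73  0.19  1.14 -1.7 ]
```

View pics/w5.png

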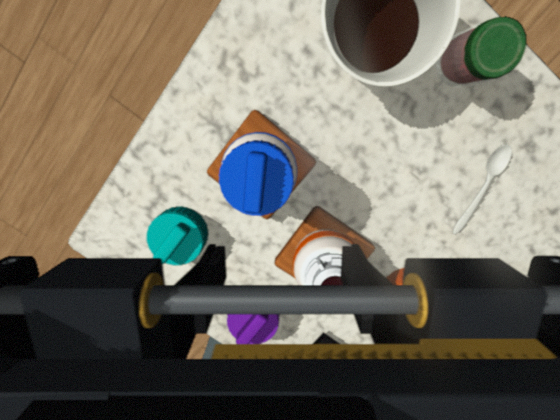

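```bash
python3 -m creep '[{"x":-0.5,"y":-6,"z":0,"rx":0,"ry":0,"rz":0.1,"gripper":1},{"x":-1,"y":-12,"z":0,"rx":0,"ry":0,"rz":0.2,"gripper":1},{"x":-1.4,"y":-18,"z":0,"rx":0,"ry":0,"rz":0.3,"gripper":1},{"x":-1.8,"y":-24,"z":-2,"rx":0,"ry":0,"rz":0.36,"gripper":1},{"x":-1.8,"y":-25,"z":-4,"rx":0,"ry":0,"rz":0.36,"gripper":1},{"x":-1.8,"y":-25,"z":-4,"rx":0,"ry":0,"rz":0.36,"gripper":1}]' 40; python3 wcap.py w6 469 43 47 70 45
```

```text
clock: 14.5
eef_pos: [465.6, 42.8, 210.1]
ee_rot: [-3.136, 0.003, 1.029]
ft_force: [0.1, -0.2, 0.2]
width: 87.1
903 (array([471.4,  43.9]), np.float64(-120.6), np.float64(57.0), np.float64(17.0)) z [50.6 53.1 54.5]
((471.3753967285156, 43.904327392578125), (56.515708923339844, 17.05338478088379), 59.40074920654297)
14.55 [466.7  44.3 211.4] [-3.138e+00  1.000e-03  1.031e+00] [ 0.29  0.18 -0.53  1.99  0.11  1.   -0.83]
```

```bash
python3 -m creep '[{"x":0.4,"y":0,"z":-5,"rx":0,"ry":0,"rz":0.01,"gripper":0.4},{"x":0.4,"y":0,"z":-10,"rx":0,"ry":0,"rz":0.01,"gripper":0.2},{"x":0.4,"y":0,"z":-14,"rx":0,"ry":0,"rz":0.01,"gripper":0},{"x":0.4,"y":0,"z":-17.4,"rx":0,"ry":0,"rz":0.01,"gripper":-0.2},{"x":0.4,"y":0,"z":-17.4,"rx":0,"ry":0,"rz":0.01,"gripper":-1},{"x":0.4,"y":0,"z":-17.4,"rx":0,"ry":0,"rz":0.01,"gripper":-1},{"x":0.4,"y":0,"z":-17.4,"rx":0,"ry":0,"rz":0.01,"gripper":-1},{"x":0.4,"y":0,"z":-17.4,"rx":0,"ry":0,"rz":0.01,"gripper":-1}]' 40
```

```text
clock: 15.55
eef_pos: [472.3, 44.0, 39.8]
ee_rot: [3.14, -0.001, 1.041]
ft_force: [-1.2, 0.8, 3.1]
width: 18.2
```

```bash
python3 -m creep '[{"x":0,"y":0,"z":0,"rx":0,"ry":0,"rz":0,"gripper":-1},{"x":0,"y":0,"z":0,"rx":0,"ry":0,"rz":0,"gripper":-1}]' 40;python3 -m creep '[{"x":0,"y":0,"z":5,"rx":0,"ry":0,"rz":0,"gripper":-1},{"x":0,"y":0,"z":11,"rx":0,"ry":0,"rz":0,"gripper":-1},{"x":-1.5,"y":0,"z":17,"rx":0,"ry":0,"rz":0.15,"gripper":-1},{"x":-3,"y":2,"z":21,"rx":0,"ry":0,"rz":0.3,"gripper":-1},{"x":-3.1,"y":3.5,"z":21,"rx":0,"ry":0,"rz":0.45,"gripper":-1},{"x":-3.1,"y":3.5,"z":21,"rx":0,"ry":0,"rz":0.5,"gripper":-1},{"x":-3.1,"y":3.5,"z":21,"rx":0,"ry":0,"rz":0.5,"gripper":-1}]' 40
python3 - <<'E'
from neck import *
from scipy.optimize import least_squares
p=capture('wrist'); save(p,'w7'); c=(440,181)
for t in (100,115,130,145): print(hole(p,c,TH=t,tag='no_w'))
w=cloud(p); h=cv2.cvtColor(p['color'],cv2.COLOR_BGR2HSV); s=robot.state()
bl=(h[...,0]<15)&(h[...,1]>150)&~np.isnan(w[...,0])&(abs(w[...,2]-s['eef_pos'][2])<8)
q=w[bl]
hull=cv2.convexHull(q[:,:2].astype(np.float32))[:,0]; tx=np.array([np.cos(s['ee_rot'][2]),np.sin(s['ee_rot'][2])])
hull=hull[(hull-s['eef_pos'][:2])@tx>5]
r=least_squares(lambda x:np.hypot(hull[:,0]-x[0],hull[:,1]-x[1])-x[2],[*s['eef_pos'][:2],37]); print('cap circle',r.x,len(hull),np.abs(r.fun).max(),s['eef_pos'],s['ee_rot'],s['width'],np.median(q[:,2]))
E
```

```text
clock: 15.8
eef_pos: [472.4, 44.0, 39.8]
ee_rot: [3.14, -0.001, 1.041]
ft_force: [-2.1, 0.3, 7.2]
width: 17.9
clock: 16.68
eef_pos: [440.4, 78.5, 248.7]
ee_rot: [3.142, 0.001, 1.54]
ft_force: [-0.1, -0.1, -1.1]
width: 17.6
(array([441.1, 182.3]), array([29.56134115, 32.81359105]))
(array([442.1, 182.1]), array([32.63141769, 34.79766894]))
(array([442.1, 182.1]), array([32.89590276, 35.44121476]))
(array([442.1, 182.1]), array([33.31808854, 35.69189522]))
cap circle [441.26920337  76.40247236  36.5929626 ] 24 0.24397868222760621 [440.45886612  78.40986373 248.60245152] [-3.14129662e+00  3.95021813e-04  1.53940688e+00] 17.525316000122437 242.45422980923274
```

View pics/w7.png

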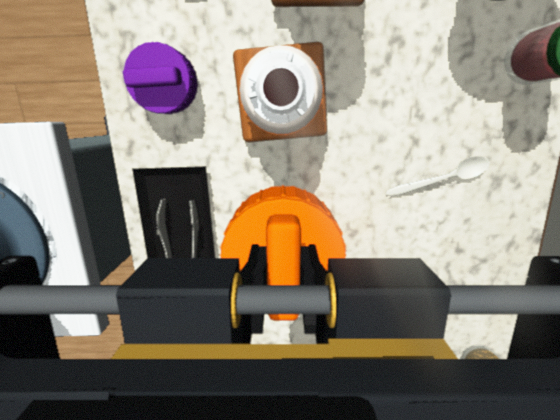

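```bash
python3 - <<'E'
from neck import *
p=capture('wrist'); w=cloud(p); h=cv2.cvtColor(p['color'],cv2.COLOR_BGR2HSV); s=robot.state()
bl=(h[...,0]<15)&(h[...,1]>150)&~np.isnan(w[...,0])&(abs(w[...,2]-242.5)<4)
q=w[bl]; A=np.c_[q[:,:2]-q[:,:2].mean(0),np.ones(len(q))]; print(np.linalg.lstsq(A,q[:,2],rcond=None)[0])
E
python3 -m creep '[{"x":0.1,"y":5,"z":0,"rx":0,"ry":0,"rz":0,"gripper":-1},{"x":0.1,"y":10.5,"z":-3,"rx":0,"ry":0,"rz":0,"gripper":-1},{"x":0.1,"y":10.5,"z":-7,"rx":0,"ry":0,"rz":0,"gripper":-1},{"x":0.1,"y":10.5,"z":-9.4,"rx":0,"ry":0,"rz":0,"gripper":-1},{"x":0.1,"y":10.5,"z":-10.6,"rx":0,"ry":0,"rz":0,"gripper":-1},{"x":0.1,"y":10.5,"z":-10.6,"rx":0,"ry":0,"rz":0,"gripper":-1}]'
```

```text
[-2.86917915e-03 -4.79429452e-02  2.41466857e+02]
clock: 17.52
eef_pos: [441.7, 183.5, 142.4]
ee_rot: [-3.14, 0.0, 1.54]
ft_force: [-0.3, -0.9, -1.2]
width: 17.6
```

```bash
python3 -m creep '[{"x":0,"y":0,"z":-0.3,"rx":0,"ry":0,"rz":0,"gripper":-1},{"x":0,"y":0,"z":-0.6,"rx":0,"ry":0,"rz":0,"gripper":-1},{"x":0,"y":0,"z":-0.6,"rx":0,"ry":0,"rz":0,"gripper":-1}]';python3 -m creep '[{"x":0,"y":0,"z":-0.2,"rx":0,"ry":0,"rz":0,"gripper":-1},{"x":0,"y":0,"z":-0.3,"rx":0,"ry":0,"rz":0,"gripper":-1},{"x":0,"y":0,"z":-0.3,"rx":0,"ry":0,"rz":0,"gripper":-1}]'
```

```text
clock: 17.9
eef_pos: [441.9, 183.7, 137.0]
ee_rot: [3.141, -0.0, 1.541]
ft_force: [-0.2, -0.7, -0.9]
width: 17.6
clock: 18.27
eef_pos: [441.7, 183.8, 133.7]
ee_rot: [-3.142, 0.0, 1.541]
ft_force: [0.5, 0.2, -1.3]
width: 17.6
```

```bash
python3 -m creep '[{"x":0,"y":0,"z":-0.15,"rx":0,"ry":0,"rz":0,"gripper":-1},{"x":0,"y":0,"z":-0.3,"rx":0,"ry":0,"rz":0,"gripper":-1},{"x":0,"y":0,"z":-0.3,"rx":0,"ry":0,"rz":0,"gripper":-1}]'
```

```text
clock: 18.65
eef_pos: [441.6, 183.7, 130.6]
ee_rot: [-3.141, 0.0, 1.541]
ft_force: [-0.1, -0.2, -1.2]
width: 17.4
```

```bash
python3 -m creep '[{"x":0,"y":0,"z":-0.15,"rx":0,"ry":0,"rz":0,"gripper":-1},{"x":0,"y":0,"z":-0.2,"rx":0,"ry":0,"rz":0,"gripper":-1},{"x":0,"y":0,"z":-0.2,"rx":0,"ry":0,"rz":0,"gripper":-1}]'
```

```text
clock: 19.02
eef_pos: [441.9, 183.9, 129.4]
ee_rot: [3.141, 0.0, 1.541]
ft_force: [-2.2, -0.4, 4.8]
width: 17.5
```

```bash
python3 -m creep '[{"x":0,"y":0,"z":-0.08,"rx":0,"ry":0,"rz":0.08,"gripper":-1},{"x":0,"y":0,"z":-0.08,"rx":0,"ry":0,"rz":0.16,"gripper":-1},{"x":0,"y":0,"z":-0.08,"rx":0,"ry":0,"rz":0.24,"gripper":-1}]'; python3 -c "
from h import *
s=robot.state();print(s['wrist_torque'])"; python3 -m creep '[{"x":0,"y":0,"z":0,"rx":0,"ry":0,"rz":0.08,"gripper":-1},{"x":0,"y":0,"z":0,"rx":0,"ry":0,"rz":0.16,"gripper":-1}]'; python3 -c "
from h import *
s=robot.state();print(s['wrist_torque'])"
```

```text
clock: 19.4
eef_pos: [443.2, 184.7, 129.9]
ee_rot: [3.138, -0.001, 1.781]
ft_force: [-2.6, -0.6, 12.4]
width: 17.8
[-0.26687867  0.41984303 -0.37891657]
clock: 19.65
eef_pos: [443.2, 185.0, 130.3]
ee_rot: [3.138, -0.0, 1.941]
ft_force: [-2.6, -1.7, 17.5]
width: 17.8
[-0.30001443  0.66094315 -0.49465799]
```

```bash
python3 -m creep '[{"x":0,"y":0,"z":0.05,"rx":0,"ry":0,"rz":0.1,"gripper":-1},{"x":0,"y":0,"z":0.1,"rx":0,"ry":0,"rz":0.2,"gripper":-1}]'; python3 -c "
from h import *
s=robot.state();print(s['wrist_torque'])"; python3 -m creep '[{"x":0,"y":0,"z":0.05,"rx":0,"ry":0,"rz":0.1,"gripper":-1},{"x":0,"y":0,"z":0.05,"rx":0,"ry":0,"rz":0.2,"gripper":-1}]'; python3 -c "
from h import *
s=robot.state();print(s['wrist_torque'])"
```

```text
clock: 19.9
eef_pos: [442.6, 185.1, 131.1]
ee_rot: [3.139, -0.0, 2.142]
ft_force: [-3.5, -0.2, 14.0]
width: 17.6
[ 0.03373704  0.72880968 -0.4611184 ]
clock: 20.15
eef_pos: [442.7, 185.1, 131.7]
ee_rot: [3.139, 0.001, 2.342]
ft_force: [-4.2, -0.4, 16.7]
width: 17.4
[-0.20252485  0.80412479 -0.44238605]
```

```bash
python3 -m creep '[{"x":0,"y":0,"z":0.05,"rx":0,"ry":0,"rz":0.1,"gripper":-1},{"x":0,"y":0,"z":0.08,"rx":0,"ry":0,"rz":0.2,"gripper":-1}]'; python3 -c "
from h import *
s=robot.state();print(s['wrist_torque'])"; python3 -m creep '[{"x":0,"y":0,"z":0.05,"rx":0,"ry":0,"rz":0.1,"gripper":-1},{"x":0,"y":0,"z":0.05,"rx":0,"ry":0,"rz":0.2,"gripper":-1}]'; python3 -c "
from h import *
s=robot.state();print(s['wrist_torque'])"
```

```text
clock: 20.4
eef_pos: [442.1, 185.2, 132.3]
ee_rot: [3.14, 0.0, 2.542]
ft_force: [-4.3, 0.2, 15.8]
width: 17.6
[-0.0975277   1.08395023 -0.59381084]
clock: 20.65
eef_pos: [442.3, 185.0, 132.9]
ee_rot: [3.14, 0.001, 2.742]
ft_force: [-3.6, -1.1, 15.0]
width: 18.1
[-0.10838241  0.74802856 -0.42635262]
```

```bash
python3 -m creep '[{"x":0,"y":0,"z":0.05,"rx":0,"ry":0,"rz":0.08,"gripper":-1},{"x":0,"y":0,"z":0.06,"rx":0,"ry":0,"rz":0.15,"gripper":-1}]'; python3 -c "
from h import *
s=robot.state();print(s['wrist_torque'])"; python3 -m creep '[{"x":0,"y":0,"z":0,"rx":0,"ry":0,"rz":0.08,"gripper":-1},{"x":0,"y":0,"z":0,"rx":0,"ry":0,"rz":0.15,"gripper":-1}]'; python3 -c "
from h import *
s=robot.state();print(s['wrist_torque'],s['qpos'].round(2))"
```

```text
clock: 20.9
eef_pos: [442.1, 186.0, 132.9]
ee_rot: [3.138, 0.0, 2.892]
ft_force: [-3.0, 2.5, 8.1]
width: 17.2
[ 0.73168289  0.78466999 -0.39102413]
clock: 21.15
eef_pos: [441.5, 184.0, 131.3]
ee_rot: [3.141, -0.0, 3.043]
ft_force: [-1.0, 0.7, -0.9]
width: 17.5
[ 0.23411665  0.06171548 -0.01357036] [ 0.36  0.46 -1.05  2.04  0.5   0.92  0.51]
```

Force has vanished: at the gap. Press down now.

```bash
python3 -m creep '[{"x":0,"y":0,"z":-0.2,"rx":0,"ry":0,"rz":0.02,"gripper":-1},{"x":0,"y":0,"z":-0.4,"rx":0,"ry":0,"rz":0.02,"gripper":-1},{"x":0,"y":0,"z":-0.4,"rx":0,"ry":0,"rz":0.02,"gripper":-1}]'; python3 -c "
from h import *
s=robot.state();print(s['wrist_torque'],s['width'])"
```

```text
clock: 21.52
eef_pos: [441.4, 183.6, 127.0]
ee_rot: [-3.141, -0.001, 3.06]
ft_force: [-1.5, 0.6, -1.6]
width: 17.6
[ 0.06096154  0.17358992 -0.01552623] 17.6066002089243
```

```bash
python3 -m creep '[{"x":0,"y":0,"z":-0.2,"rx":0,"ry":0,"rz":0,"gripper":-1},{"x":0,"y":0,"z":-0.4,"rx":0,"ry":0,"rz":0,"gripper":-1},{"x":0,"y":0,"z":-0.4,"rx":0,"ry":0,"rz":0,"gripper":-1}]'; python3 -m creep '[{"x":0,"y":0,"z":-0.1,"rx":0,"ry":0,"rz":0,"gripper":-1},{"x":0,"y":0,"z":-0.1,"rx":0,"ry":0,"rz":0,"gripper":-1}]';python3 -c "
from h import *
s=robot.state();print(s['wrist_torque'],s['width'])"
```

```text
clock: 21.9
eef_pos: [441.5, 183.7, 123.1]
ee_rot: [-3.141, -0.001, 3.061]
ft_force: [-1.5, -0.4, -2.4]
width: 17.5
clock: 22.15
eef_pos: [441.7, 183.7, 122.8]
ee_rot: [-3.141, -0.0, 3.061]
ft_force: [-3.5, -2.3, 4.6]
width: 17.5
[-0.22707876  0.77260088  0.02921175] 17.546829916135813
```

```bash
python3 -m creep '[{"x":0,"y":0,"z":-0.03,"rx":0,"ry":0,"rz":-0.12,"gripper":-1},{"x":0,"y":0,"z":-0.07,"rx":0,"ry":0,"rz":-0.24,"gripper":-1},{"x":0,"y":0,"z":-0.11,"rx":0,"ry":0,"rz":-0.36,"gripper":-1},{"x":0,"y":0,"z":-0.16,"rx":0,"ry":0,"rz":-0.5,"gripper":-1}]' 50; python3 -c "
from h import *
s=robot.state();print(s['wrist_torque'],s['width'])"; python3 -m creep '[{"x":0,"y":0,"z":-0.04,"rx":0,"ry":0,"rz":-0.14,"gripper":-1},{"x":0,"y":0,"z":-0.08,"rx":0,"ry":0,"rz":-0.28,"gripper":-1},{"x":0,"y":0,"z":-0.12,"rx":0,"ry":0,"rz":-0.42,"gripper":-1}]' 50; python3 -c "
from h import *
s=robot.state();print(s['wrist_torque'],s['width'])"
```

```text
clock: 22.65
eef_pos: [442.2, 184.1, 121.7]
ee_rot: [3.141, 0.001, 2.557]
ft_force: [-4.1, -1.1, 6.9]
width: 17.8
[-0.28346708  0.81600411  0.10881097] 17.75142195946411
clock: 23.02
eef_pos: [442.6, 184.3, 120.4]
ee_rot: [3.139, 0.001, 2.137]
ft_force: [-2.0, -1.0, 2.8]
width: 17.7
[-0.08295949  0.2784294   0.0287866 ] 17.695443013906235
```

```bash
python3 -m creep '[{"x":0,"y":0,"z":-0.06,"rx":0,"ry":0,"rz":-0.14,"gripper":-1},{"x":0,"y":0,"z":-0.12,"rx":0,"ry":0,"rz":-0.28,"gripper":-1},{"x":0,"y":0,"z":-0.17,"rx":0,"ry":0,"rz":-0.42,"gripper":-1},{"x":0,"y":0,"z":-0.2,"rx":0,"ry":0,"rz":-0.55,"gripper":-1}]' 50; python3 -c "
from h import *
s=robot.state();print(s['wrist_torque'],s['width'])"; python3 -m creep '[{"x":0,"y":0,"z":-0.06,"rx":0,"ry":0,"rz":-0.1,"gripper":-1},{"x":0,"y":0,"z":-0.1,"rx":0,"ry":0,"rz":-0.2,"gripper":-1}]' 50; python3 -c "
from h import *
s=robot.state();print(s['wrist_torque'],s['width'])"
```

```text
clock: 23.52
eef_pos: [443.4, 184.8, 118.6]
ee_rot: [3.138, -0.001, 1.588]
ft_force: [-0.9, -0.3, 3.1]
width: 17.7
[-0.05272813 -0.0425162   0.09407782] 17.69532031232555
clock: 23.78
eef_pos: [442.7, 184.8, 117.9]
ee_rot: [3.139, -0.001, 1.389]
ft_force: [-5.0, -1.0, 10.9]
width: 17.3
[-0.13771657  0.9624573   0.49690692] 17.265085259811595
```

```bash
python3 -m creep '[{"x":0,"y":0,"z":-0.02,"rx":0,"ry":0,"rz":-0.08,"gripper":-1},{"x":0,"y":0,"z":-0.02,"rx":0,"ry":0,"rz":-0.16,"gripper":-1},{"x":0,"y":0,"z":-0.02,"rx":0,"ry":0,"rz":-0.16,"gripper":-1}]' 50; python3 -c "
from h import *
s=robot.state();print(s['wrist_torque'],s['width'])"
```

```text
clock: 24.15
eef_pos: [442.4, 184.6, 117.9]
ee_rot: [3.138, 0.0, 1.239]
ft_force: [-4.1, -2.0, 11.1]
width: 18.4
[-0.44719254  0.8297288   1.47764496] 18.36602088382715
```

Stop reached (torque 1.5 N·m). Release, lift and check.

```bash
python3 -m creep '[{"x":0,"y":0,"z":0.02,"rx":0,"ry":0,"rz":0.1,"gripper":-1},{"x":0,"y":0,"z":0.1,"rx":0,"ry":0,"rz":0.1,"gripper":0},{"x":0,"y":0,"z":0.1,"rx":0,"ry":0,"rz":0.1,"gripper":0},{"x":0,"y":0,"z":0.1,"rx":0,"ry":0,"rz":0.1,"gripper":0},{"x":0,"y":0,"z":4,"rx":0,"ry":0,"rz":0.1,"gripper":0},{"x":0,"y":0,"z":9,"rx":0,"ry":0,"rz":0.1,"gripper":1},{"x":0,"y":-3,"z":14,"rx":0,"ry":0,"rz":0.1,"gripper":1},{"x":0,"y":-3,"z":14,"rx":0,"ry":0,"rz":0.1,"gripper":1}]' 40; python3 wcap.py w8 442 182 105 120 45;python3 wcap.py w8 442 182 127 145 45
```

```text
clock: 25.15
eef_pos: [444.5, 152.7, 259.8]
ee_rot: [3.134, -0.003, 1.326]
ft_force: [0.1, -1.1, -0.4]
width: 65.8
3201 (array([442.2, 182.1]), np.float64(171.7), np.float64(74.0), np.float64(74.0)) z [110.2 111.6 112.8]
((442.7939758300781, 182.3250732421875), (72.97962188720703, 73.01246643066406), 36.21632385253906)
25.2 [442.9 153.1 257.7] [ 3.138e+00 -1.000e-03  1.328e+00] [ 0.19  0.15 -0.67  1.93  0.1   1.1  -0.77]
1165 (array([442.6, 181.7]), np.float64(-99.8), np.float64(58.0), np.float64(18.0)) z [128.6 131.3 132.7]
((442.6030578613281, 181.74700927734375), (58.091766357421875, 17.938066482543945), 80.37019348144531)
25.25 [441.8 153.4 256.3] [3.141 0.    1.33 ] [ 0.18  0.15 -0.67  1.93  0.1   1.1  -0.77]
```

View pics/w8.png

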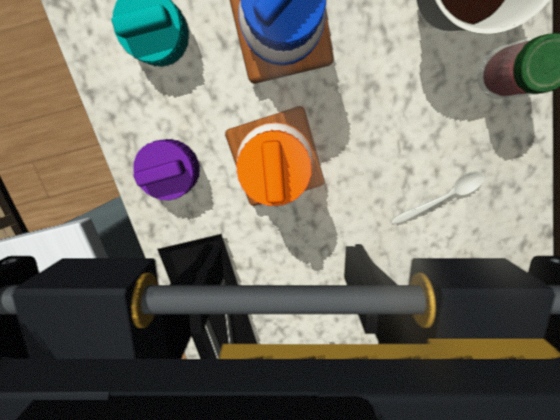

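View sp1.

```bash
python3 -m creep '[{"x":5,"y":-3,"z":0,"rx":0,"ry":0,"rz":-0.18,"gripper":1},{"x":9,"y":-6,"z":0,"rx":0,"ry":0,"rz":-0.36,"gripper":1},{"x":13,"y":-9,"z":-1,"rx":0,"ry":0,"rz":-0.54,"gripper":1},{"x":17,"y":-9,"z":-4,"rx":0,"ry":0,"rz":-0.72,"gripper":1},{"x":19,"y":-9,"z":-7,"rx":0,"ry":0,"rz":-0.9,"gripper":1},{"x":19,"y":-9,"z":-7,"rx":0,"ry":0,"rz":-1.05,"gripper":1},{"x":19,"y":-9,"z":-7,"rx":0,"ry":0,"rz":-1.05,"gripper":1}]' 40
cat > spoon.py <<'E'
from neck import *
import sys
n=sys.argv[1]; c=np.array([float(sys.argv[2]),float(sys.argv[3])]); zmin=float(sys.argv[4]) if len(sys.argv)>4 else 3
p=capture('wrist'); save(p,n); w=cloud(p)
z0=np.nanmedian(w[...,2][(np.hypot(w[...,0]-c[0],w[...,1]-c[1])<60)]); print('table z',z0)
m=~np.isnan(w[...,0])&(np.hypot(w[...,0]-c[0],w[...,1]-c[1])<95)&(w[...,2]>z0+zmin)&(w[...,2]<z0+25)
k,l,st,_=cv2.connectedComponentsWithStats(m.astype(np.uint8)); i=1+st[1:,4].argmax(); pts=w[l==i]
r=cv2.minAreaRect(pts[:,:2].astype(np.float32)); print(pca(pts[::2]),len(pts),r, pts[:,2].max())
a=np.radians(pca(pts[::2])[1]); d=np.array([np.cos(a),np.sin(a)]); t=(pts[:,:2]-r[0])@d; nn=(pts[:,:2]-r[0])@[-d[1],d[0]]
for lo in range(-80,80,10):
    q=nn[(t>=lo)&(t<lo+10)]
    if len(q): print(lo,np.ptp(q).round(1),((q.min()+q.max())/2).round(1),pts[:,2][(t>=lo)&(t<lo+10)].max().round(1))
s=robot.state(); print(s['clock'],s['eef_pos'].round(1),s['ee_rot'].round(3),s['qpos'].round(2))
E
python3 spoon.py w9 645 72
```

```text
clock: 26.12
eef_pos: [630.7, 64.8, 183.6]
ee_rot: [-3.141, 0.004, 0.284]
ft_force: [0.2, -0.3, -0.5]
width: 86.9
table z 278.2348458309515
(array([654.5,  69.6]), np.float64(-74.2), np.float64(132.0), np.float64(10.0)) 36222 ((654.4818115234375, 69.62030029296875), (9.729869842529297, 131.85086059570312), 15.833367347717285) 302.4815457048749
-70 3.1 2.1 292.4
-60 8.4 -0.7 300.3
-50 4.4 1.4 301.1
-40 4.0 1.5 301.2
-30 4.2 1.5 301.1
-20 4.8 2.3 302.0
-10 5.3 2.1 302.4
0 5.4 2.2 302.5
10 8.7 0.2 302.0
20 9.1 -0.3 297.1
30 9.2 -0.2 296.9
40 8.8 0.1 297.1
50 8.3 0.0 296.8
60 4.0 2.0 287.9
26.175 [631.   64.9 184.6] [-3.141e+00  3.000e-03  2.850e-01] [ 0.1   0.46 -0.37  1.66  0.19  1.05 -1.61]
```

View pics/w9.png

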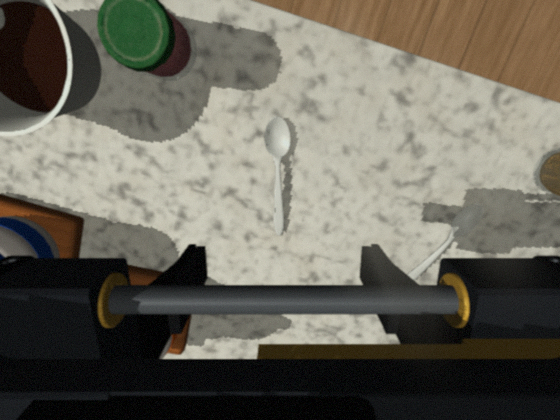

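```bash
sed -i "s/w=cloud(p)/w=cloud(p); w[w[...,2]>60]=np.nan/" spoon.py; python3 spoon.py w10 665 75
```

```text
table z -0.3576554149431826
(array([642.6,  73.3]), np.float64(-162.7), np.float64(129.0), np.float64(26.0)) 1154 ((641.8444213867188, 73.54889678955078), (130.5259552001953, 25.500410079956055), 16.668310165405273) 12.494477059787547
-70 16.5 1.0 9.2
-60 24.1 0.2 8.1
-50 25.6 0.5 6.9
-40 25.5 0.4 7.3
-30 19.3 0.2 10.0
-20 7.5 0.6 12.0
-10 5.6 0.3 12.5
0 6.6 0.6 11.9
10 7.8 0.8 10.7
20 9.2 0.1 9.7
30 10.3 0.4 8.4
40 10.4 0.2 7.2
50 10.5 0.0 5.9
60 8.2 -0.1 4.0
26.225 [631.2  64.6 185.4] [-3.141e+00  1.000e-03  2.840e-01] [ 0.1   0.46 -0.37  1.66  0.19  1.05 -1.61]
```

```bash
python3 -m creep '[{"x":1.1,"y":0.85,"z":-5,"rx":0,"ry":0,"rz":0.01,"gripper":0.2},{"x":1.1,"y":0.85,"z":-10,"rx":0,"ry":0,"rz":0.01,"gripper":0},{"x":1.1,"y":0.85,"z":-14,"rx":0,"ry":0,"rz":0.01,"gripper":0},{"x":1.1,"y":0.85,"z":-17,"rx":0,"ry":0,"rz":0.01,"gripper":0},{"x":1.1,"y":0.85,"z":-17.4,"rx":0,"ry":0,"rz":0.01,"gripper":0},{"x":1.1,"y":0.85,"z":-17.4,"rx":0,"ry":0,"rz":0.01,"gripper":0}]' 30
```

```text
clock: 26.98
eef_pos: [643.4, 72.6, 13.3]
ee_rot: [-3.142, -0.002, 0.292]
ft_force: [-0.6, -0.0, 0.3]
width: 44.8
```

```bash
python3 -m creep '[{"x":0,"y":0,"z":-0.5,"rx":0,"ry":0,"rz":0,"gripper":0},{"x":0,"y":0,"z":-1.0,"rx":0,"ry":0,"rz":0,"gripper":0},{"x":0,"y":0,"z":-1.0,"rx":0,"ry":0,"rz":0,"gripper":-1},{"x":0,"y":0,"z":-1.0,"rx":0,"ry":0,"rz":0,"gripper":-1},{"x":0,"y":0,"z":-1.0,"rx":0,"ry":0,"rz":0,"gripper":-1},{"x":0,"y":0,"z":-1.0,"rx":0,"ry":0,"rz":0,"gripper":-1},{"x":0,"y":0,"z":-1.0,"rx":0,"ry":0,"rz":0,"gripper":-1}]' 30;python3 -m creep '[{"x":0,"y":0,"z":0,"rx":0,"ry":0,"rz":0,"gripper":-1},{"x":0,"y":0,"z":2,"rx":0,"ry":0,"rz":0,"gripper":-1},{"x":0,"y":0,"z":5,"rx":0,"ry":0,"rz":0,"gripper":-1}]' 30
```

```text
clock: 27.85
eef_pos: [642.9, 72.5, 2.5]
ee_rot: [-3.142, -0.0, 0.291]
ft_force: [-0.7, 0.7, 0.7]
width: 18.7
clock: 28.22
eef_pos: [642.2, 72.1, 53.0]
ee_rot: [-3.141, 0.002, 0.291]
ft_force: [-0.3, 0.4, 0.1]
width: 18.5
```

```bash
python3 -m creep '[{"x":-1,"y":-2,"z":5,"rx":0,"ry":0,"rz":-0.05,"gripper":-1},{"x":-3,"y":-7,"z":8,"rx":0,"ry":0,"rz":-0.1,"gripper":-1},{"x":-5.5,"y":-12.5,"z":8,"rx":0,"ry":0,"rz":-0.15,"gripper":-1},{"x":-8,"y":-18,"z":8,"rx":0,"ry":0,"rz":-0.2,"gripper":-1},{"x":-10.5,"y":-23.5,"z":8,"rx":0,"ry":0,"rz":-0.25,"gripper":-1},{"x":-13,"y":-29,"z":8,"rx":0,"ry":0,"rz":-0.29,"gripper":-1},{"x":-14.2,"y":-33.2,"z":7,"rx":0,"ry":0,"rz":-0.29,"gripper":-1},{"x":-14.2,"y":-33.2,"z":5,"rx":0,"ry":0,"rz":-0.29,"gripper":-1}]' 30
python3 - <<'E'
from h import *
p=capture('wrist'); save(p,'w11'); w=cloud(p); h=cv2.cvtColor(p['color'],cv2.COLOR_BGR2HSV)
s=robot.state(); print(s['eef_pos'],s['ee_rot'],s['width'],s['qpos'].round(2))
m=(h[...,2]<70)&(abs(w[...,2]-4)<5)&(abs(w[...,0]-545)<40)&(abs(w[...,1]+331)<120)
k,l,st,_=cv2.connectedComponentsWithStats(m.astype(np.uint8))
for i in range(1,k):
    if st[i,4]>30: print(w[l==i].mean(0),st[i])
E
```

```text
clock: 29.22
eef_pos: [499.7, -265.3, 104.1]
ee_rot: [3.138, -0.003, -0.007]
ft_force: [0.9, 1.3, -0.8]
width: 18.8
[ 498.54072137 -261.80591389  100.98753613] [-3.14147935e+00  2.30639751e-03 -3.78011822e-03] 18.862917981965253 [ 0.59  0.44 -0.23  1.91  0.14  0.81 -1.29]
[ 565.10673275 -433.6284059     5.03569144] [487 123   5  24  40]
[ 546.02712637 -398.76724168    4.00606302] [427 141  32  33 777]
[ 551.96021767 -254.65624415    4.02910087] [259 144  26  23 194]
```

View pics/w11.png

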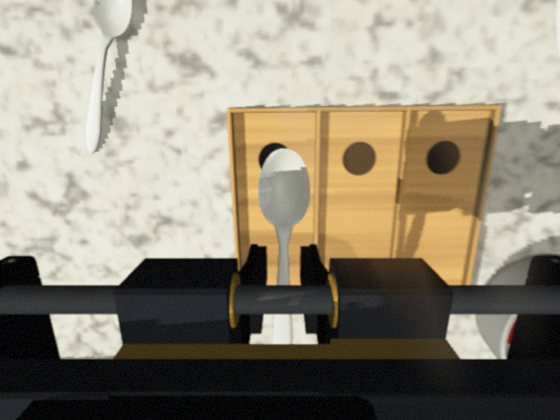

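```bash
python3 -m creep '[{"x":0.1,"y":0.15,"z":-4,"rx":0,"ry":0,"rz":0,"gripper":-1},{"x":0.1,"y":0.15,"z":-7,"rx":0,"ry":0,"rz":0,"gripper":-1},{"x":0.1,"y":0.15,"z":-8.5,"rx":0,"ry":0,"rz":0,"gripper":-1},{"x":0.1,"y":0.15,"z":-9.3,"rx":0,"ry":0,"rz":0,"gripper":-1},{"x":0.1,"y":0.15,"z":-9.3,"rx":0,"ry":0,"rz":0,"gripper":-1}]' 30
```

```text
clock: 29.9
eef_pos: [502.2, -258.2, 9.9]
ee_rot: [3.141, -0.001, 0.001]
ft_force: [0.6, 0.2, -0.2]
width: 18.6
```

```bash
python3 -m creep '[{"x":0,"y":0,"z":-0.15,"rx":0,"ry":0,"rz":0,"gripper":-1},{"x":0,"y":0,"z":-0.15,"rx":0,"ry":0,"rz":0,"gripper":-0.35},{"x":0,"y":0,"z":-0.15,"rx":0,"ry":0,"rz":0,"gripper":-0.35},{"x":0,"y":0,"z":-0.15,"rx":0,"ry":0,"rz":0,"gripper":-0.35},{"x":0,"y":0,"z":2,"rx":0,"ry":0,"rz":0,"gripper":-0.35},{"x":0,"y":0,"z":7,"rx":0,"ry":0,"rz":0,"gripper":0.5},{"x":0,"y":3,"z":13,"rx":0,"ry":0,"rz":0,"gripper":1},{"x":4,"y":8,"z":16,"rx":0,"ry":0,"rz":-0.1,"gripper":1}]' 30
python3 - <<'E'
from h import *
p=capture('wrist'); save(p,'w12');s=robot.state(); print(s['eef_pos'],s['ee_rot'],s['width'],s['qpos'].round(2))
E
```

```text
clock: 30.9
eef_pos: [535.0, -188.5, 167.2]
ee_rot: [3.139, -0.003, -0.108]
ft_force: [1.8, -0.6, -0.1]
width: 50.2
[ 543.714661   -178.21758635  171.08457597] [-3.13824902 -0.01431559 -0.09716635] 54.53228165256757 [ 0.45  0.36 -0.26  1.84  0.1   0.94 -1.52]
```

View pics/w12.png

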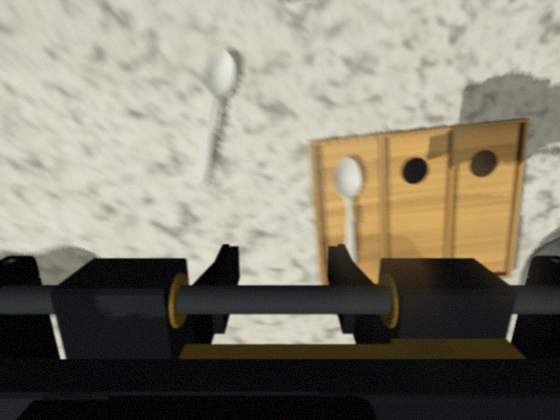

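```bash
python3 -m creep '[{"x":3,"y":2.5,"z":0.5,"rx":0,"ry":0,"rz":-0.1,"gripper":1},{"x":6,"y":5,"z":1,"rx":0,"ry":0,"rz":-0.2,"gripper":1},{"x":6,"y":5,"z":1,"rx":0,"ry":0,"rz":-0.2,"gripper":1},{"x":6,"y":5,"z":1,"rx":0,"ry":0,"rz":-0.2,"gripper":1}]' 30; python3 spoon.py w13 630 -133
```

```text
clock: 31.45
eef_pos: [594.8, -136.7, 173.5]
ee_rot: [3.141, 0.001, -0.299]
ft_force: [1.2, -0.3, 0.9]
width: 85.8
table z -0.36204074891987204
(array([ 616.3, -130.8]), np.float64(160.4), np.float64(128.0), np.float64(26.0)) 1255 ((615.78125, -132.49574279785156), (25.619455337524414, 127.9534912109375), 72.97257995605469) 12.198655318787415
-70 14.0 -1.9 8.8
-60 24.3 -1.6 8.7
-50 25.7 -1.8 7.2
-40 25.8 -1.7 7.3
-30 21.7 -2.4 9.4
-20 7.2 -2.0 11.8
-10 5.3 -2.4 12.2
0 6.6 -1.7 11.6
10 7.7 -1.9 11.4
20 8.8 -2.1 9.8
30 9.9 -2.4 8.5
40 11.2 -1.6 7.4
50 10.2 -1.9 6.1
60 7.9 -1.7 4.0
31.5 [ 594.5 -137.3  173.5] [ 3.141e+00  1.000e-03 -3.000e-01] [ 0.32  0.42 -0.22  1.74  0.11  1.   -1.81]
```

View pics/w13.png

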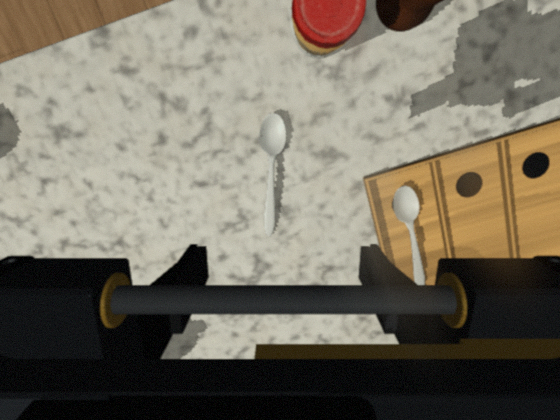

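```bash
python3 -m creep '[{"x":2.15,"y":0.6,"z":-5,"rx":0,"ry":0,"rz":-0.04,"gripper":0.2},{"x":2.15,"y":0.6,"z":-10,"rx":0,"ry":0,"rz":-0.04,"gripper":0},{"x":2.15,"y":0.6,"z":-14,"rx":0,"ry":0,"rz":-0.04,"gripper":0},{"x":2.15,"y":0.6,"z":-16,"rx":0,"ry":0,"rz":-0.04,"gripper":0},{"x":2.15,"y":0.6,"z":-16,"rx":0,"ry":0,"rz":-0.04,"gripper":0},{"x":2.15,"y":0.6,"z":-16,"rx":0,"ry":0,"rz":-0.04,"gripper":0}]' 30
```

```text
clock: 32.25
eef_pos: [618.3, -130.8, 15.8]
ee_rot: [-3.141, -0.003, -0.34]
ft_force: [0.0, -0.2, 0.7]
width: 44.5
```

```bash
python3 -m creep '[{"x":-0.1,"y":0,"z":-0.6,"rx":0,"ry":0,"rz":0,"gripper":0},{"x":-0.1,"y":0,"z":-1.25,"rx":0,"ry":0,"rz":0,"gripper":0},{"x":-0.1,"y":0,"z":-1.25,"rx":0,"ry":0,"rz":0,"gripper":-1},{"x":-0.1,"y":0,"z":-1.25,"rx":0,"ry":0,"rz":0,"gripper":-1},{"x":-0.1,"y":0,"z":-1.25,"rx":0,"ry":0,"rz":0,"gripper":-1},{"x":-0.1,"y":0,"z":-1.25,"rx":0,"ry":0,"rz":0,"gripper":-1},{"x":-0.1,"y":0,"z":-1.25,"rx":0,"ry":0,"rz":0,"gripper":-1}]' 30;python3 -m creep '[{"x":0,"y":0,"z":0,"rx":0,"ry":0,"rz":0,"gripper":-1},{"x":0,"y":0,"z":2,"rx":0,"ry":0,"rz":0,"gripper":-1},{"x":0,"y":0,"z":5,"rx":0,"ry":0,"rz":0,"gripper":-1}]' 30
```

```text
clock: 33.12
eef_pos: [616.2, -130.3, 1.7]
ee_rot: [-3.142, -0.0, -0.339]
ft_force: [0.2, 0.4, 1.1]
width: 18.9
clock: 33.5
eef_pos: [615.4, -130.2, 52.3]
ee_rot: [3.141, 0.002, -0.339]
ft_force: [-0.6, 0.3, 0.0]
width: 18.9
```

```bash
python3 -m creep '[{"x":-1,"y":-2,"z":5,"rx":0,"ry":0,"rz":0.06,"gripper":-1},{"x":-4,"y":-7,"z":8,"rx":0,"ry":0,"rz":0.14,"gripper":-1},{"x":-7,"y":-12,"z":8,"rx":0,"ry":0,"rz":0.24,"gripper":-1},{"x":-10,"y":-17,"z":8,"rx":0,"ry":0,"rz":0.34,"gripper":-1},{"x":-11.4,"y":-20,"z":7,"rx":0,"ry":0,"rz":0.34,"gripper":-1},{"x":-11.4,"y":-20,"z":5,"rx":0,"ry":0,"rz":0.34,"gripper":-1},{"x":-11.4,"y":-20,"z":5,"rx":0,"ry":0,"rz":0.34,"gripper":-1}]' 30
python3 - <<'E'
from h import *
p=capture('wrist'); save(p,'w14'); s=robot.state(); print(s['eef_pos'],s['ee_rot'],s['width'],s['qpos'].round(2))
E
```

```text
clock: 34.38
eef_pos: [500.9, -330.2, 101.4]
ee_rot: [-3.141, 0.002, -0.0]
ft_force: [-0.2, 0.7, -0.2]
width: 18.4
[ 502.07493228 -329.90481616  102.26092113] [-3.14135935e+00 -3.52281951e-05  1.19295493e-03] 18.77834396630615 [ 0.7   0.49 -0.25  1.82  0.16  0.85 -1.2 ]
```

View pics/w14.png

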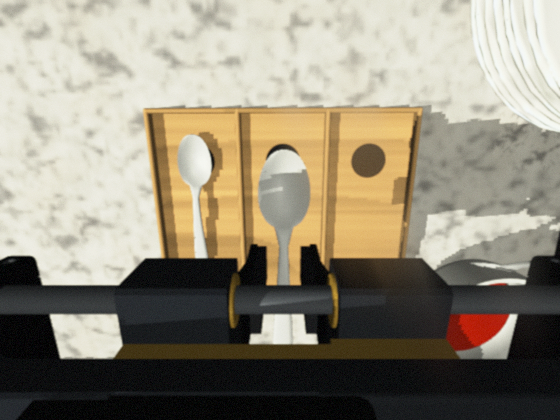

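```bash
python3 -m creep '[{"x":0,"y":0,"z":-4,"rx":0,"ry":0,"rz":0,"gripper":-1},{"x":0,"y":0,"z":-7,"rx":0,"ry":0,"rz":0,"gripper":-1},{"x":0,"y":0,"z":-8.5,"rx":0,"ry":0,"rz":0,"gripper":-1},{"x":0,"y":0,"z":-9.3,"rx":0,"ry":0,"rz":0,"gripper":-1},{"x":0,"y":0,"z":-9.4,"rx":0,"ry":0,"rz":0,"gripper":-1},{"x":0,"y":0,"z":-9.4,"rx":0,"ry":0,"rz":0,"gripper":-1}]' 30
```

```text
clock: 35.17
eef_pos: [502.8, -330.6, 8.6]
ee_rot: [3.141, -0.002, 0.001]
ft_force: [-0.2, 0.4, 0.4]
width: 18.7
```

```bash
python3 -m creep '[{"x":0,"y":0,"z":-0.1,"rx":0,"ry":0,"rz":0,"gripper":-0.35},{"x":0,"y":0,"z":-0.1,"rx":0,"ry":0,"rz":0,"gripper":-0.35},{"x":0,"y":0,"z":-0.1,"rx":0,"ry":0,"rz":0,"gripper":-0.35},{"x":0,"y":0,"z":2,"rx":0,"ry":0,"rz":0,"gripper":-0.35},{"x":0,"y":0,"z":7,"rx":0,"ry":0,"rz":0,"gripper":0.5},{"x":0,"y":4,"z":13,"rx":0,"ry":0,"rz":0,"gripper":1},{"x":0,"y":10,"z":19,"rx":0,"ry":0,"rz":0,"gripper":1},{"x":0,"y":16,"z":22,"rx":0,"ry":0,"rz":0,"gripper":1}]' 30
python3 - <<'E'
from h import *
p=capture('wrist'); save(p,'w15');s=robot.state(); print(s['eef_pos'])
for n in ('top','scene'):
  p=capture(n); save(p,n+'9')
E
```

```text
clock: 36.17
eef_pos: [502.5, -199.3, 210.9]
ee_rot: [3.14, -0.003, -0.001]
ft_force: [0.4, 0.3, 0.1]
width: 60.2
[ 505.33152582 -190.21129851  215.16189068]
```

View pics/top9.png

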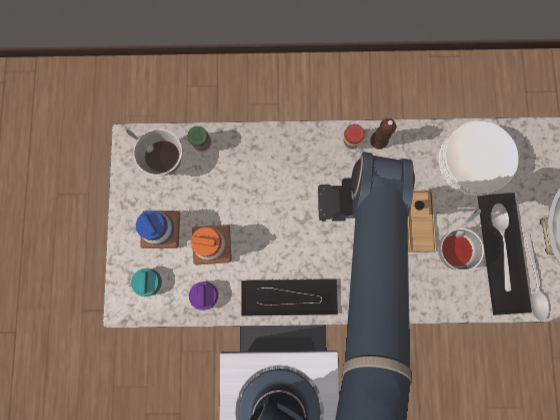

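View pics/scene9.png

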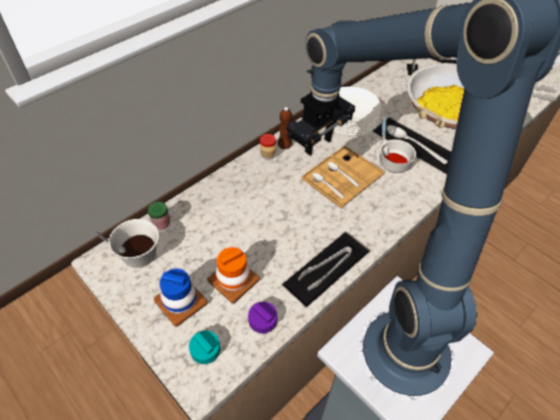

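View pics/w15.png

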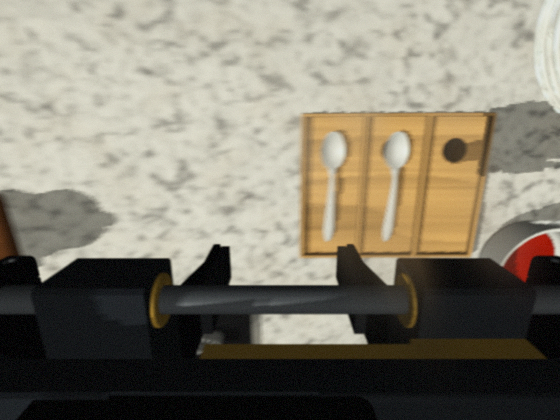

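Run:
```python
import cv2
a=cv2.imread('pics/scene9.png'); b=cv2.imread('pics/scene0.png')
cv2.imwrite('pics/z1.png',cv2.resize(a[0:200,360:560],None,fx=2.9,fy=2.9,interpolation=2)); cv2.imwrite('pics/z2.png',cv2.resize(b[0:200,360:560],None,fx=2.9,fy=2.9,interpolation=2))
```

```text
(no output)
```

View pics/z1.png

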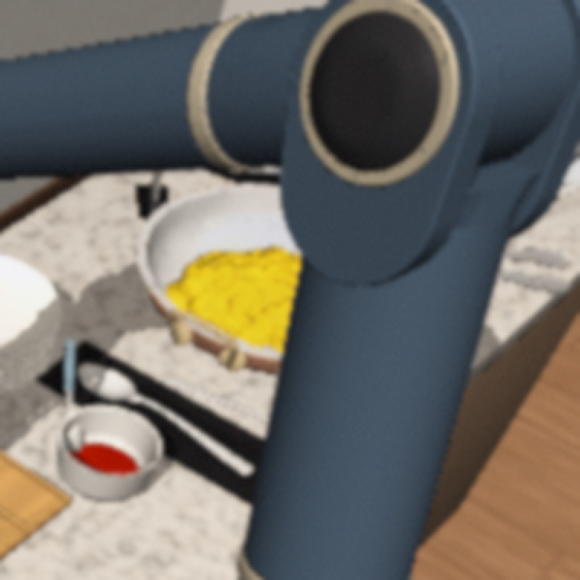

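View pics/z2.png

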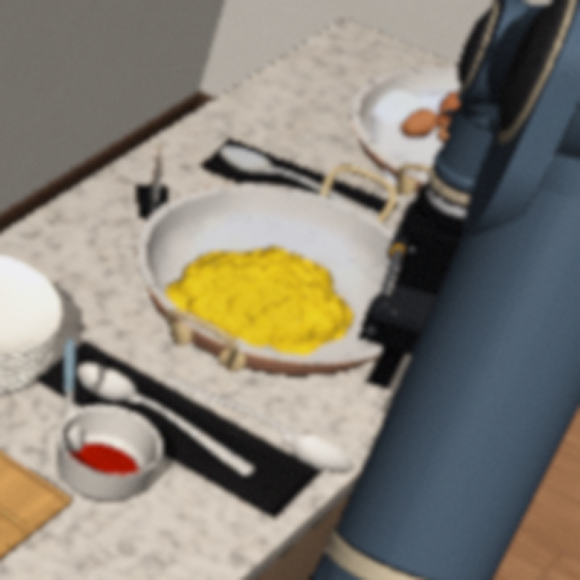

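```bash
python3 -m creep '[{"x":1,"y":6,"z":4,"rx":0,"ry":0,"rz":0.1,"gripper":1},{"x":2,"y":12,"z":8,"rx":0,"ry":0,"rz":0.2,"gripper":1},{"x":2,"y":18,"z":10,"rx":0,"ry":0,"rz":0.3,"gripper":1},{"x":2,"y":24,"z":10,"rx":0,"ry":0,"rz":0.4,"gripper":1},{"x":2,"y":30,"z":10,"rx":0,"ry":0,"rz":0.5,"gripper":1},{"x":2,"y":34,"z":10,"rx":0,"ry":0,"rz":0.6,"gripper":1},{"x":2,"y":34,"z":10,"rx":0,"ry":0,"rz":0.7,"gripper":1},{"x":2,"y":34,"z":10,"rx":0,"ry":0,"rz":0.7,"gripper":1}]' 30
python3 - <<'E'
from neck import *
b=capture('scene'); save(b,'scene10'); cv2.imwrite('pics/z3.png',cv2.resize(b['color'][0:200,360:560],None,fx=2.9,fy=2.9,interpolation=2))
p=capture('top'); save(p,'top10'); w=cloud(p)
cv2.imwrite('pics/z4.png',cv2.resize(p['color'][110:340,330:560],None,fx=2.6,fy=2.6,interpolation=2))
for c in ((486,325),(442,182)):
    m=(np.hypot(w[...,0]-c[0],w[...,1]-c[1])<32)&(w[...,2]>100)
    z=w[m][:,2]; print('cap z',np.median(z[z<122]),np.median(z[z>125]))
for c in ((732,214),(732,-216)):
    m=(np.hypot(w[...,0]-c[0],w[...,1]-c[1])<50)&(w[...,2]>70); print(w[m].mean(0))
E
```

```text
clock: 37.33
eef_pos: [522.3, 139.1, 307.3]
ee_rot: [-3.141, 0.002, 0.699]
ft_force: [-0.3, -0.6, -0.1]
width: 87.2
cap z 112.85142169735411 131.82225902587004
cap z nan 420.71684771725637
[741.15262714 199.8112924   75.05486566]
[ 732.75228591 -215.75258463   75.2355799 ]
  return _methods._mean(a, axis=axis, dtype=dtype,
  ret = ret.dtype.type(ret / rcount)
```

View pics/z3.png

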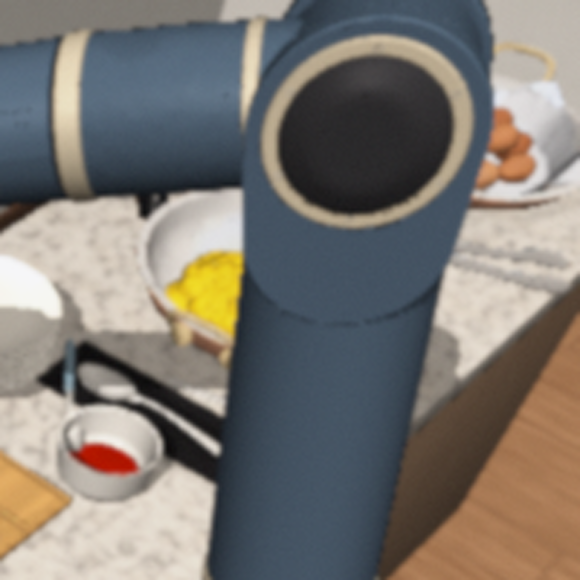

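View pics/z4.png

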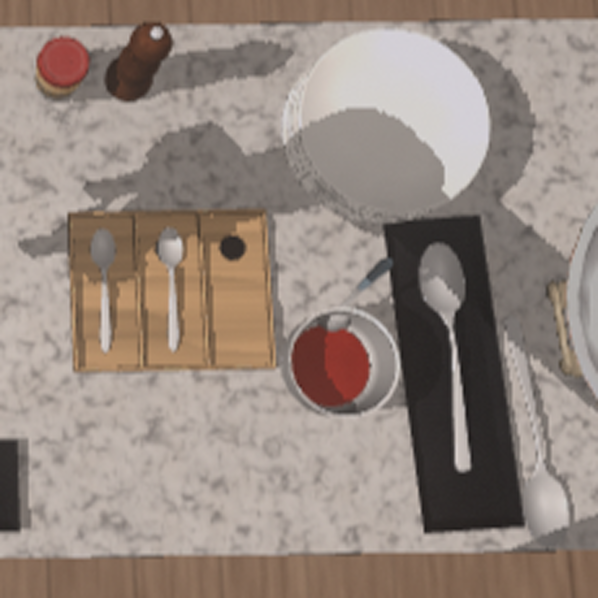

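```bash
python3 -m creep '[{"x":0,"y":-5,"z":1,"rx":0,"ry":0,"rz":0,"gripper":1},{"x":0,"y":-10,"z":1,"rx":0,"ry":0,"rz":0,"gripper":1},{"x":0,"y":-14,"z":1,"rx":0,"ry":0,"rz":0,"gripper":1},{"x":0,"y":-14,"z":1,"rx":0,"ry":0,"rz":0,"gripper":1},{"x":0,"y":-14,"z":1,"rx":0,"ry":0,"rz":0,"gripper":1},{"x":0,"y":-14,"z":1,"rx":0,"ry":0,"rz":0,"gripper":1},{"x":0,"y":-14,"z":1,"rx":0,"ry":0,"rz":0,"gripper":1}]'
python3 - <<'E'
from m import *
for n in('top','scene'):
  p=capture(n); save(p,n+'11'); w=cloud(p)
  for c in ((486,325),(442,182)):
    m=(np.hypot(w[...,0]-c[0],w[...,1]-c[1])<36)&(w[...,2]>100)&(w[...,2]<150); q=w[m]
    b=q[q[:,2]>125]
    f=q[(q[:,2]<122)]; A=np.c_[f[:,:2]-f[:,:2].mean(0),np.ones(len(f))]
    print(n,'cap',np.median(f[:,2]),'slope',np.linalg.lstsq(A,f[:,2],rcond=None)[0][:2].round(3),pca(b))
  if n=='top':
    for c in ((500,-260),(500,-330)):
      m=(abs(w[...,0]-c[0])<78)&(abs(w[...,1]-c[1])<30)&(w[...,2]>8)&(w[...,2]<30); print(pca(w[m]),m.sum(),w[m][:,2].max())
E
```

```text
clock: 38.3
eef_pos: [522.1, 1.3, 318.6]
ee_rot: [-3.142, -0.0, 0.702]
ft_force: [0.3, -0.2, 0.2]
width: 86.9
top cap 112.73897062096697 slope [ 0.009 -0.007] (array([486. , 323.9]), np.float64(-148.1), np.float64(58.0), np.float64(19.0))
top cap 112.2948431431904 slope [ 0.006 -0.001] (array([440.5, 180.9]), np.float64(-99.5), np.float64(58.0), np.float64(18.0))
(array([ 501.3, -259.5]), np.float64(179.4), np.float64(146.0), np.float64(58.0)) 206 20.934057660412392
(array([ 500.9, -330.2]), np.float64(-179.1), np.float64(152.0), np.float64(58.0)) 206 19.477287358603522
scene cap 115.1590634691869 slope [ 0.016 -0.012] (array([485.4, 325.5]), np.float64(-148.7), np.float64(59.0), np.float64(19.0))
scene cap 115.02214546390776 slope [-0.002  0.001] (array([440.2, 183.1]), np.float64(79.3), np.float64(58.0), np.float64(21.0))
```

View pics/scene11.png

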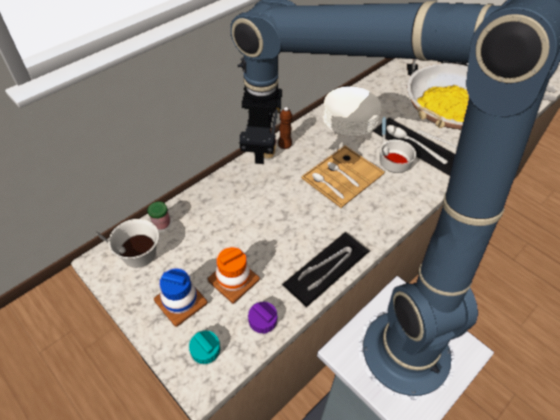

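```bash
python3 -c "
from plant import robot
print(robot.hand_in())"
```

```text
the job is handed in; nothing more can be done
None
```

I handed the job in at about 38 s of robot time. Both caps are screwed home on their own jars, and both teaspoons lie in the tray. `hand_in()` reported no verdict.

**Caps:** I turned each cap backward until the upward force vanished, pressed it about 10 mm down into the thread start, then screwed it clockwise until it met its stop (1.0 N·m on blue, 1.5 N·m on orange).
- The wrist camera put the flat tops at 112.1 mm (blue) and 111.6 mm (orange). That makes the grip centres about 47 mm above the shoulder.
- The top camera read 112.7 and 112.3 mm, which also counts as home. Both cameras show the caps centred and upright.
- The scene camera disagreed: it read 115 mm for both caps, which would be about 50 mm and not home. It also read about 2 mm high on the caps' grips at the start, so I trusted the stops and the other two cameras.

**Spoons:** I found only two teaspoons on the worktop. They lie face up in the left and middle compartments, bowls at the inlay end. I placed them at the compartment centres, and they look centred in the last pictures. My depth measurement of their final position was spoiled by the compartment walls, so that check is by eye.

**Other things:** The red-lid jar is where it was. My measurement of the green-lid jar was spoiled because its search area took in other points, but the pictures show it in place. The gripper is open and clear of everything.

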